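# Pack the setting blocks and check them with the touch probe

## Robot

A 7-joint arm with a two-finger parallel gripper is mounted at the origin on a cart in front of the work surface, level with it; the furniture and walls round the work are solid. World frame = base frame: x ahead of the robot, y to its left, z up, the work surface at z = 0. Lengths are in mm, angles in rad, forces in N, time in s.
With the tool pointing down it reaches from about 350 to 900 mm from the base axis. Payload 7.2 kg.
Tool frame: the origin (TCP) lies midway between the tips of the shut fingers; the grasp point (between the pads) lies bot.grip_point_offset behind it (bot.grip_point_offset is the distance from the TCP to the grasp point, in mm); z points along the fingers, y is the line along which they close (so a half turn about z gives the same grasp; the last joint's range is limited). The gripper opens to 88 mm and grips with 3 to 60 N. Pads are 20 mm wide; open, the fingers measure 115 mm over their backs; the gripper's body (75 mm by 178 mm) begins 61 mm behind the grasp point.
Start: joints at [-1.39, 0.411, -0.013, 1.596, 0.006, 1.134, -0.082], TCP at [153.91, 605.757, 194.853] pointing down, gripper open.
Joint ranges: [-2.95, 2.95], [-0.29, 1.99], [-1.47, 1.44], [0.14, 2.54], [-1.03, 4.17], [0.13, 1.85], [-2.86, 2.86]. Speed limits (rad/s): [2.39, 2.39, 3.01, 3.01, 3.14, 3.14, 3.14].

## Interface

Orientations are given as a rotation vector (axis times angle).
In Python, from plant import bot, viewer, workorder gives the robot as it stands.
- The arm moves only by the shell command python3 -m handwheel 'ROWS' [OPENING]. ROWS is text: rows parted by semicolons, each of 6 numbers parted by spaces: the shift along the tool's x, y, z in cm, then the turn, a rotation vector about the tool's x, y, z in rad. In form: x y z wx wy wz; .... A call has 1 to 12 rows; each row is the pose to reach, as a shift and turn from the pose commanded when the call began, along the tool's axes at that moment; what a row does not reach only later rows make up. A row lasts 1/8 s, in which the tool goes at most 62.5 mm and 10.7 degrees, less where a joint would pass 70% of its speed; a pose out of reach is approached as far as the arm can. A call with a gripper value outside its range is refused whole. OPENING is the finger opening in cm, from 0 to 8.78, set as the call begins (- or left out, the last holds). The fingers move at their own pace and stop on an object; the grip force is fixed at half the most. Time passes only in rows, so rows that repeat a pose let the fingers close. It gives the time, the measured TCP pose, the force, the opening and the grip force at its end, in the units of the state.
- bot.get_obs(): the state, without advancing time (a new reading comes with each control period).
- viewer.grab_frame(name): name is "scene" or "top" or "wrist"; returns the picture (384x512x3 uint8, red, green, blue); there is no depth.
- viewer.camera_info(name): a dict with "intrinsics" (3x3 intrinsics, pixels), "R" (3x3) and "t" (3): a world point X has camera coordinates R X + t. Camera axes: x right, y down, z forward; pixel columns grow to the right and rows downward; lengths in mm; the calibration is good to about 2 mm. A picture is of the moment at which its call begins: read the wrist's pose just before it. camera_info takes no time and is no camera call; for the wrist camera it gives the pose at the moment of the call.
- workorder.finish_job(): hands the job in; it is judged then, once.
The state is a dict: "clock": time; "qpos": joint angles; "qd": joint speeds; "joint_efforts": joint torques, N m; "eef_pos": TCP position; "ee_rot": TCP orientation; "ft_force": force on the tool from outside, world axes, zero at the start; "moment": the same for the moment, N m; "gripper_width": finger opening in mm; "gripper_force": force on a finger pad.
Only numpy, scipy, OpenCV 4.12 (cv2) and the standard library are available. Lean on these libraries where they do the work, as an engineer would, in place of code of your own. Each camera call takes 0.05 s, during which the arm holds its last target. There are 200 camera calls.

## Task

Pack the stepped setting blocks that lie on the bench into the narrow tray, each standing flat on the tray floor centred at the rim mark of its own colour and with its toe towards the tray's red end; the noses reach over the toes, so they only go in from the blue end on. Once all are in, take the touch probe and touch its stylus to the brass zero dot on the post at the tray's blue end, then to the brass dot of each block in turn, from the blue end to the red end, then put the probe back standing on its mat. Some colours may be missing; leave the handle blank, the brush and the cup where they are.

Things in the scene. Friction and masses are not known exactly. Their poses are not given: they have to be found in the camera images.
- tray: narrow open dark steel tray, fixed to the bench, 213 x 48 mm inside (long side = its x axis), origin at the centre of its underside, z up; floor 4 mm thick, straight walls to 8 mm above the floor, then a lip flared outwards to 13 mm above the floor (17 mm above the bench; outer size over the lips about 227 x 62 mm). Along its x axis from -x to +x its two long rims carry one painted mark per block place: blue, yellow, green, white, red
- mat: black rubber rest mat, fixed, 160 (x) x 85 (y) x 3 mm, origin at the centre of its underside; the probe's home
- probe_grip (a point): orange hand-held touch probe: a level bar 110 (its x) x 24 (y) x 24 (z) mm, this point is the bar's centre and the place to grip it across its 24 mm y width. It stands on two steel cross skids 80 mm wide (y) and 8 mm high, one 48 mm behind this point (-x), one 20 mm ahead (+x), whose undersides lie 36 mm below this point (the bar's underside is 12 mm below it; a thin stem joins each skid to the bar). About 0.14 kg
- probe_tip (a point): lower end of the probe's steel stylus (ball of 8 mm diameter), 45 mm ahead (+x of the probe) of probe_grip and 36 mm below it, level with the skids' undersides. The stylus is sprung: it pushes back with about 2 N at first and 3.3 N when pressed in fully, 5 mm
- block_blue_mid (a point): blue stepped setting block, about 0.12 kg, may be absent; this point is the centre of its column, half-way up (24 mm above its underside). Column 26 (x) x 44 (y) x 48 (z) mm; all parts of the block are 44 mm wide in y, the width to grip. It has a toe 16 mm long, no nose (L shape); a toe is 10 mm high, sits at the foot and points to the block's +x; a nose points to -x, from 14 to 28 mm above the underside, and reaches over the toe of the block before it
- block_blue_dot (a point): top of the brass test dot of the blue block (10 mm diameter, 3 mm high), 51 mm above the block's underside, 5 mm to +x of the column's centre
- block_yellow_mid (a point): yellow stepped setting block, about 0.12 kg, may be absent; this point is the centre of its column, half-way up (24 mm above its underside). Column 26 (x) x 44 (y) x 48 (z) mm; all parts of the block are 44 mm wide in y, the width to grip. It has a toe 20 mm long and a nose 13 mm long (Z shape); a toe is 10 mm high, sits at the foot and points to the block's +x; a nose points to -x, from 14 to 28 mm above the underside, and reaches over the toe of the block before it
- block_yellow_dot (a point): top of the brass test dot of the yellow block (10 mm diameter, 3 mm high), 51 mm above the block's underside, 5 mm to +x of the column's centre
- block_green_mid (a point): green stepped setting block, about 0.12 kg, may be absent; this point is the centre of its column, half-way up (24 mm above its underside). Column 26 (x) x 44 (y) x 48 (z) mm; all parts of the block are 44 mm wide in y, the width to grip. It has a toe 14 mm long and a nose 17 mm long (Z shape); a toe is 10 mm high, sits at the foot and points to the block's +x; a nose points to -x, from 14 to 28 mm above the underside, and reaches over the toe of the block before it
- block_green_dot (a point): top of the brass test dot of the green block (10 mm diameter, 3 mm high), 51 mm above the block's underside, 5 mm to +x of the column's centre
- block_white_mid (a point): white stepped setting block, about 0.12 kg, may be absent; this point is the centre of its column, half-way up (24 mm above its underside). Column 26 (x) x 44 (y) x 48 (z) mm; all parts of the block are 44 mm wide in y, the width to grip. It has a toe 18 mm long and a nose 11 mm long (Z shape); a toe is 10 mm high, sits at the foot and points to the block's +x; a nose points to -x, from 14 to 28 mm above the underside, and reaches over the toe of the block before it
- block_white_dot (a point): top of the brass test dot of the white block (10 mm diameter, 3 mm high), 51 mm above the block's underside, 5 mm to +x of the column's centre
- block_red_mid (a point): red stepped setting block, about 0.12 kg, may be absent; this point is the centre of its column, half-way up (24 mm above its underside). Column 26 (x) x 44 (y) x 48 (z) mm; all parts of the block are 44 mm wide in y, the width to grip. It has a nose 15 mm long, no toe (upside-down L shape); a toe is 10 mm high, sits at the foot and points to the block's +x; a nose points to -x, from 14 to 28 mm above the underside, and reaches over the toe of the block before it
- block_red_dot (a point): top of the brass test dot of the red block (10 mm diameter, 3 mm high), 51 mm above the block's underside, 5 mm to +x of the column's centre
- zero_dot (a point): top of the fixed brass zero dot (10 mm diameter, 55 mm above the bench) on a black post of 16 mm diameter, 139 mm from the tray's centre at its blue (-x) end, part of the tray
- slot_blue (a point): on the tray floor (4 mm above the bench) at the blue mark: the centre of the blue block's column stands over it when packed, with the block's x axis along the tray's x axis (toe towards the red end, nose towards the blue end); gaps between neighbours are then 3 mm, to the long walls 2 mm
- slot_yellow (a point): on the tray floor (4 mm above the bench) at the yellow mark: the centre of the yellow block's column stands over it when packed, with the block's x axis along the tray's x axis (toe towards the red end, nose towards the blue end); gaps between neighbours are then 3 mm, to the long walls 2 mm
- slot_green (a point): on the tray floor (4 mm above the bench) at the green mark: the centre of the green block's column stands over it when packed, with the block's x axis along the tray's x axis (toe towards the red end, nose towards the blue end); gaps between neighbours are then 3 mm, to the long walls 2 mm
- slot_white (a point): on the tray floor (4 mm above the bench) at the white mark: the centre of the white block's column stands over it when packed, with the block's x axis along the tray's x axis (toe towards the red end, nose towards the blue end); gaps between neighbours are then 3 mm, to the long walls 2 mm
- slot_red (a point): on the tray floor (4 mm above the bench) at the red mark: the centre of the red block's column stands over it when packed, with the block's x axis along the tray's x axis (toe towards the red end, nose towards the blue end); gaps between neighbours are then 3 mm, to the long walls 2 mm
- handle_blank: octagonal wooden handle blank 132 mm long, bystander lying loose on the bench; origin at the centre of its underside
- scrub_brush: wooden scrub brush, 156 mm long, bystander lying loose on the bench; origin at the centre of its underside
- enamel_cup: white enamel cup, 76 mm high, bystander lying loose on the bench; origin at the centre of its underside

How it is judged:
By the outcome, as a careful person would: the job done as asked, in the order asked, and still so for the second after the job is handed in, with the robot touching nothing.
Of block_blue, block_yellow, block_green, block_white, block_red only 4 to 5 are there at a start; the rules pass over those that are not, and their reading is None.
At some moment in a run one of probe may be knocked a few centimetres aside while the robot is not near it.
Once in a run the grip may slacken for a moment while it holds something.
It also fails if it takes over 210 s, if anything falls off the work surface, if the arm or the gripper's body presses on something with over 40 N, if the wrist force passes 120 N, or if a joint passes its speed limit or range.

## Working session

There is one attempt and no reset: what is moved stays moved. The work goes in short steps, Python scripts to look and compute and a shell command to move; the robot and the scene stay as the last step left them, time stands still between calls to the robot, and variables do not carry over. Pictures are saved under pics/ and viewed, at most 14 in all, crops included, and the job is handed in when it is done.

```bash
mkdir -p pics
python3 - <<'E'
from plant import bot, viewer
import cv2
o=bot.get_obs()
print(o['clock'],o['eef_pos'],o['ee_rot'],o['gripper_width'],bot.grip_point_offset)
for n in ['scene','top','wrist']:
    im=viewer.grab_frame(n); cv2.imwrite(f'pics/{n}0.png',im[:,:,::-1])
    c=viewer.camera_info(n); print(n,c)
a=cv2.imread('pics/top0.png'); cv2.imwrite('pics/top0b.png',cv2.resize(a,(800,600),interpolation=cv2.INTER_CUBIC))
E
ls
```

```text
0.0 [153.80684629 605.21104641 194.00931821] [-3.89798934e-01 -3.11721775e+00  2.54445085e-03] 87.93074655022176 18.700000000000003
scene {'intrinsics': array([[452.57352836,   0.        , 253.10454242],
       [  0.        , 452.57352836, 190.88731439],
       [  0.        ,   0.        ,   1.        ]]), 'R': array([[-0.98022295,  0.19694744,  0.01935672],
       [ 0.09259721,  0.54289879, -0.83467758],
       [-0.17489635, -0.81637774, -0.55039864]]), 't': array([ 458.46962568,   39.75239821, 1222.60956876])}
top {'intrinsics': array([[487.24501651,   0.        , 252.07993485],
       [  0.        , 487.24501651, 196.66832403],
       [  0.        ,   0.        ,   1.        ]]), 'R': array([[ 0.00606066, -0.99981844, -0.01806556],
       [-0.98112205, -0.00245328, -0.193374  ],
       [ 0.19329457,  0.0188965 , -0.98095878]]), 't': array([  -9.2928712 ,  494.40436474, 1163.91137526])}
wrist {'intrinsics': array([[324.84283607,   0.        , 253.41780982],
       [  0.        , 324.84283607, 187.72512199],
       [  0.        ,   0.        ,   1.        ]]), 'R': array([[ 2.46873603e-01,  9.69047484e-01, -6.30731408e-04],
       [ 9.25330904e-01, -2.35543018e-01,  2.97123215e-01],
       [ 2.87777939e-01, -7.39355138e-02, -9.54838938e-01]]), 't': array([-624.89472875,  -36.9084665 ,  391.03557455])}
pics
```

View pics/top0b.png

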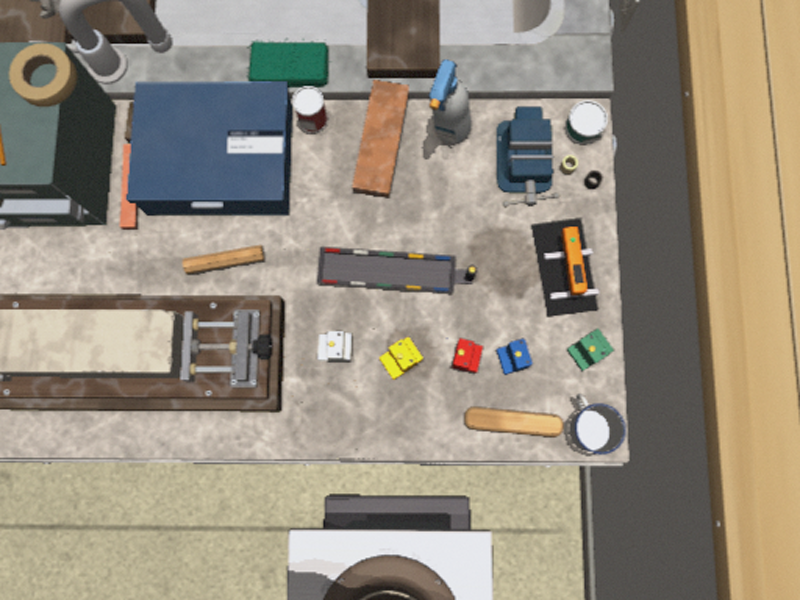

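View pics/scene0.png

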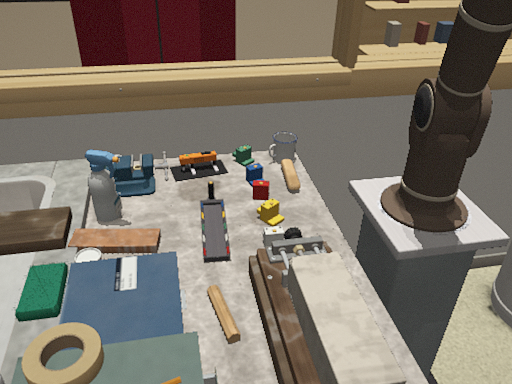

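The top view shows all five blocks standing (white, yellow, red, blue and green, at 800x600 pixels (335,346), (402,355), (467,355), (515,355) and (590,349)). The tray runs from red at (320,268) to blue at (455,275), the zero post is at (472,270), and the probe is on its mat at (573,260). I'll fit the poses by matching silhouettes.

```bash
cat > h.py <<'E'
import numpy as np, cv2
from scipy.optimize import minimize
from scipy.spatial.transform import Rotation as Ro
from plant import bot, viewer
TOE=dict(blue=16,yellow=20,green=14,white=18,red=0); NOSE=dict(blue=0,yellow=13,green=17,white=11,red=15)
def grab(n):
    c=viewer.camera_info(n); return viewer.grab_frame(n),c
def proj(c,P):
    q=np.atleast_2d(P)@c['R'].T+c['t']; q=q@c['intrinsics'].T; return q[:,:2]/q[:,2:]
def back(c,uv,z):
    d=c['R'].T@np.linalg.solve(c['intrinsics'],[uv[0],uv[1],1.]); o=-c['R'].T@c['t']; return o+d*(z-o[2])/d[2]
def box(x0,x1,y0,y1,z0,z1): return np.array([[x,y,z] for x in(x0,x1) for y in(y0,y1) for z in(z0,z1)],float)
def parts(col):
    L=[box(-13,13,-22,22,0,48)]
    if TOE[col]: L.append(box(13,13+TOE[col],-22,22,0,10))
    if NOSE[col]: L.append(box(-13-NOSE[col],-13,-22,22,14,28))
    return L
def rgbmask(im,col):
    h=cv2.cvtColor(im,cv2.COLOR_RGB2HSV).astype(int); H,S,V=h[...,0],h[...,1],h[...,2]
    m=dict(blue=(abs(H-109)<10)&(S>130)&(V>50),yellow=(abs(H-29)<5)&(S>120)&(V>80),green=(abs(H-72)<20)&(S>90)&(V>35),
      red=((H<6)|(H>174))&(S>150)&(V>60),white=(S<30)&(V>165))[col]
    return m
def fit(im,c,col,x0,y0,z=0,yaw=None,win=60):
    u=proj(c,[x0,y0,z+24])[0]; K=4
    a,b=int(max(u[0]-win,0)),int(max(u[1]-win,0)); e,f=int(min(u[0]+win,512)),int(min(u[1]+win,384))
    m=rgbmask(im,col)[b:f,a:e].astype(np.uint8)
    m=cv2.morphologyEx(m,cv2.MORPH_CLOSE,np.ones((7,7))) # brass dot
    n,lab,st,ce=cv2.connectedComponentsWithStats(m)
    if n<2: return None
    k=min((i for i in range(1,n) if st[i,4]>=0.4*st[1:,4].max()),key=lambda i:np.hypot(*(ce[i]+[a,b]-u)))
    m=(lab==k).astype(np.uint8)
    mb=cv2.resize(m,None,fx=K,fy=K,interpolation=cv2.INTER_LINEAR if 0 else cv2.INTER_NEAREST)
    P=parts(col)
    def cost(p):
        R=Ro.from_euler('z',p[2]).as_matrix(); r=np.zeros_like(mb)
        for B in P:
            q=proj(c,B@R.T+[p[0],p[1],z]); q=((q+.5-[a,b])*K-.5)
            cv2.fillConvexPoly(r,cv2.convexHull(np.round(q*16).astype(np.int32)),1,shift=4)
        return (r!=mb).sum()/mb.sum()
    best=None
    for w in (np.arange(-np.pi,np.pi,np.pi/6) if yaw is None else [yaw]):
        s=minimize(cost,[x0,y0,w],method='Nelder-Mead',options=dict(initial_simplex=[[x0,y0,w],[x0+8,y0,w],[x0,y0+8,w],[x0,y0,w+.25]],xatol=.02,fatol=1e-5))
        s=minimize(cost,s.x,method='Nelder-Mead',options=dict(initial_simplex=s.x+np.array([[0,0,0],[3,1,0],[-1,3,.05],[1,-1,.1]]),xatol=.02,fatol=1e-5))
        if best is None or s.fun<best.fun: best=s
    return np.round(best.x,3),round(float(best.fun),3),int(m.sum())
E
python3 - <<'E'
from h import *
im=cv2.imread('pics/top0.png')[:,:,::-1].copy(); c=viewer.camera_info('top')
uv=dict(white=(335,346),yellow=(402,355),red=(467,355),blue=(515,355),green=(590,349))
for k,v in uv.items():
    p=back(c,np.array(v)/1.5625,24); print(k,fit(im,c,k,p[0],p[1],win=30))
for n,v,z in [('zero',(472,269),55),('redend1',(323,250),17),('redend2',(319,287),17),('blueend1',(455,256),17),('blueend2',(451,292),17),('probe f',(569,229),48),('probe b',(580,293),48),('mat1',(533,224),3),('mat2',(580,220),3),('mat3',(598,306),3),('mat4',(551,314),3)]:
    print(n,back(c,np.array(v)/1.5625,z).round(0))
cw=viewer.camera_info('wrist'); o=bot.get_obs(); R=Ro.from_rotvec(o['ee_rot']).as_matrix()
print(R.round(3)); print('cam in tool',(R.T@(-cw['R'].T@cw['t']-o['eef_pos'])).round(1),'view axis in tool',(R.T@cw['R'][2]).round(3),'imgx',(R.T@cw['R'][0]).round(2))
E
```

```text
white (array([435.485,  94.644,  -1.572]), 0.854, 3036)
yellow (array([420.985, -20.085,   2.173]), 0.108, 413)
red (array([ 422.503, -116.746,    1.304]), 0.144, 292)
blue (array([ 4.14510e+02, -2.02295e+02,  2.97000e-01]), 0.165, 317)
green (array([ 434.35 , -324.698,   -0.981]), 0.151, 386)
zero [ 556. -132.   55.]
redend1 [597. 112.  17.]
redend2 [534. 117.  17.]
blueend1 [ 587. -107.   17.]
blueend2 [ 526. -100.   17.]
probe f [ 624. -290.   48.]
probe b [ 518. -303.   48.]
mat1 [ 647. -240.    3.]
mat2 [ 654. -319.    3.]
mat3 [ 506. -342.    3.]
mat4 [ 493. -265.    3.]
[[-0.969  0.246 -0.   ]
 [ 0.246  0.969 -0.001]
 [-0.    -0.001 -1.   ]]
cam in tool [  80.6    0.4 -189.7] view axis in tool [-0.297  0.     0.955] imgx [-0.  1. -0.]
```

```bash
python3 -m handwheel '-6 -6 -1 0 0 0;-12 -12 -1 0 0 0;-16 -20 -1 0 0 0;-20 -26 -1 0 0 -.1;-24 -31 -1 0 0 -.2;-28 -35 -1 0 0 -.249;-32 -40 0 0 0 -.249;-36 -45 0 0 0 -.249;-40 -49 0 0 0 -.249;-44 -54 1 0 0 -.249;-47.7 -59.5 3 0 0 -.249;-47.7 -59.5 4 0 0 -.249'
python3 -m handwheel '0 0 0 0 0 0;0 0 0 0 0 0'
python3 - <<'E'
from h import *
im,c=grab('wrist'); cv2.imwrite('pics/w1.png',im[:,:,::-1]); cv2.imwrite('pics/w1b.png',cv2.resize(im[:,:,::-1],(800,600),interpolation=cv2.INTER_CUBIC))
import pickle; pickle.dump(c,open('w1.pkl','wb'))
o=bot.get_obs(); print(o['clock'],o['eef_pos'],o['ee_rot'],o['qpos'].round(2) if hasattr(o['qpos'],'round') else o['qpos'])
for k,x,y,w in [('yellow',421,-20,2.17),('red',422,-117,1.3),('blue',414,-202,.3),('green',434,-325,-.98)]:
    try: print(k,fit(im,c,k,x,y,yaw=w))
    except Exception as e: print(k,e)
E
```

```text
clock: 1.65
eef_pos: [463.4, -72.6, 161.1]
ee_rot: [-0.001, 3.139, 0.001]
ft_force: [0.7, 1.0, -0.7]
gripper_width: 87.7
gripper_force: 0.0
clock: 1.9
eef_pos: [461.8, -70.6, 160.5]
ee_rot: [-0.001, -3.14, -0.0]
ft_force: [-0.2, 1.0, -0.7]
gripper_width: 88.3
gripper_force: 0.0
1.95 [461.99224513 -69.81071758 160.80176194] [ 1.94244913e-03 -3.14109205e+00 -8.11403137e-04] [-0.46  0.19  0.59  2.04 -0.13  0.95  1.76]
yellow (array([518.552,  93.31 ,   0.609]), 1.0, 76)
red (array([ 425.189, -114.926,    1.346]), 0.207, 1808)
blue (array([ 4.21629e+02, -2.15910e+02,  3.42000e-01]), 1.376, 1105)
green (array([ 434.917, -318.015,   -1.199]), 0.134, 2023)
```

View pics/w1b.png

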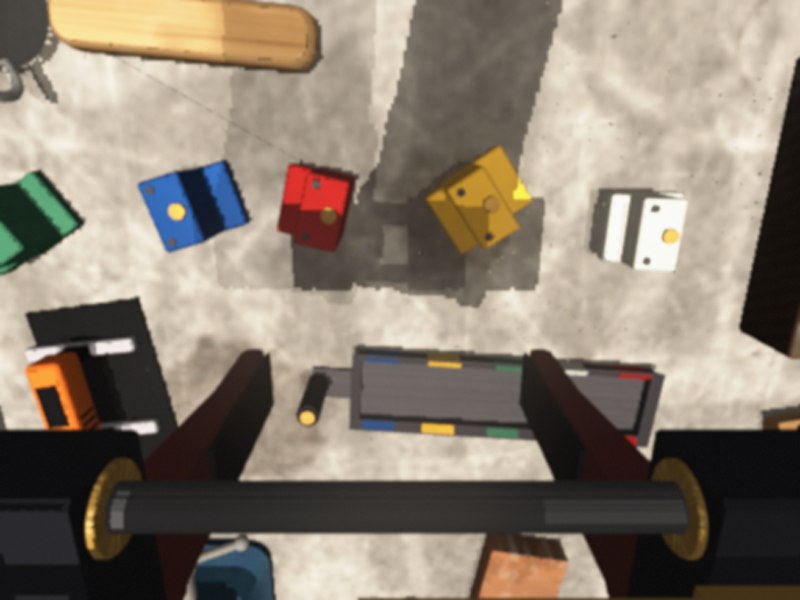

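The wrist view shows the white block at (645,232) with its dot on the right and nose on the left, so its toe points to +y. Yellow at (480,200) and red at (318,205) are partly in the arm's shadow. Blue is at (193,205), green at (35,222) at the edge. The tray runs from (355,390) to (660,400), and the zero dot is at (307,417).

```bash
python3 - <<'E'
import re
s=open('h.py').read()
s=s.replace("blue=(abs(H-109)<10)&(S>130)&(V>50),yellow=(abs(H-29)<5)&(S>120)&(V>80),green=(abs(H-72)<20)&(S>90)&(V>35)","blue=(abs(H-109)<14)&(S>130)&(V>25),yellow=(abs(H-24)<10)&(S>150)&(V>60),green=(abs(H-72)<20)&(S>90)&(V>25)")
s=s.replace("(S>150)&(V>60),white=(S<30)&(V>165)","(S>150)&(V>40),white=(S<14)&(V>120)")
open('h.py','w').write(s)
E
cat > off.py <<'E'
from h import *
import pickle
im=cv2.imread('pics/w1.png')[:,:,::-1].copy(); c=pickle.load(open('w1.pkl','rb'))
h=cv2.cvtColor(im,cv2.COLOR_RGB2HSV)
for n,p in dict(wtop=(655,250),wnose=(618,225),wside=(630,232),bench=(600,300),bench2=(715,240),btoe=(215,190),bcol=(165,215),bside=(190,225),ytop=(480,180),yt=(500,230)).items(): print(n,h[int(p[1]*.64),int(p[0]*.64)])
for k,x,y,w in [('white',430,94,1.57),('yellow',421,-20,2.17),('red',422,-117,1.3),('blue',414,-202,.3),('green',434,-325,-.98)]:
    print(k,fit(im,c,k,x,y,yaw=w,win=45), 'dot px->',)
for n,uv in dict(white=(670,236),yellow=(491,205),red=(328,215),blue=(176,211)).items(): print(n,'dot',back(c,np.array(uv)/1.5625,51).round(1))
print('zero',back(c,np.array((307,417))/1.5625,55).round(1))
# mark centroids
for n,uv in dict(b1=(380,360),b2=(378,425),y1=(445,363),y2=(438,428),g1=(508,367),g2=(502,433),w1=(577,372),r1=(635,376)).items():
    print(n,back(c,np.array(uv)/1.5625,17).round(1))
E
python3 off.py
```

```text
wtop [ 30   5 250]
wnose [ 30   3 250]
wside [21 35 96]
bench [ 17  42 198]
bench2 [ 17  41 193]
btoe [108 178 179]
bcol [107 182 184]
bside [108 178 190]
ytop [ 20 193 197]
yt [ 20 190 189]
white (array([438.904,  90.411,   1.359]), 1.472, 1025) dot px->
yellow (array([423.101, -19.017,   2.147]), 0.059, 2703) dot px->
red (array([ 425.189, -114.926,    1.346]), 0.207, 1808) dot px->
blue (array([ 4.16517e+02, -2.02034e+02,  2.55000e-01]), 0.27, 2318) dot px->
green (array([ 435.086, -317.997,   -1.2  ]), 0.104, 1985) dot px->
white dot [438.8  93.1  51. ]
yellow dot [420.3 -14.7  51. ]
red dot [ 426.  -110.4   51. ]
blue dot [ 423.6 -199.7   51. ]
zero [ 558.4 -129.2   55. ]
b1 [534.9 -81.9  17. ]
b2 [588. -84.  17.]
y1 [537.3 -35.3  17. ]
y2 [590.6 -39.1  17. ]
g1 [540.5  10.2  17. ]
g2 [594.9   9.2  17. ]
w1 [544.6  60.3  17. ]
r1 [547.8 102.6  17. ]
```

```bash
sed -i 's/yaw=w,win=45/yaw=None,win=45/; s/S<14)\&(V>120/S<14)\&(V>120)/' off.py; sed -i '/^h=\|^for n,p/d' off.py
cat >> off.py <<'E'
v=im.copy()
for k,p in [('red',None),('blue',None),('white',None)]:
    pass
cv2.imwrite('pics/w1c.png',cv2.resize(im[80:180,70:460,::-1],(800,205),interpolation=cv2.INTER_CUBIC))
E
python3 off.py | head -5
```

```text
white (array([516.573, 119.46 ,  -6.749]), 1.0, 1025) dot px->
yellow (array([422.933, -19.109,   2.144]), 0.06, 2703) dot px->
red (array([ 425.614, -114.872,    1.329]), 0.206, 1808) dot px->
blue (array([ 425.382, -202.981,    1.855]), 0.226, 2318) dot px->
green (array([ 436.514, -323.315,    2.06 ]), 0.059, 1985) dot px->
```

View pics/w1c.png

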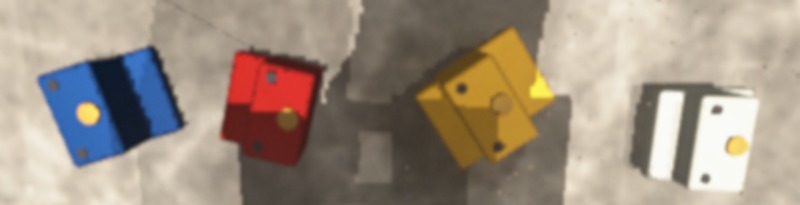

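```bash
cat >> h.py <<'E'
def mv(x,y,z,th):
    "shift (cm) and turn for TCP target with tool down, tool y at world angle th"
    o=bot.get_obs(); R=Ro.from_rotvec(o['ee_rot']).as_matrix()
    T=np.array([[np.sin(th),np.cos(th),0],[-np.cos(th),np.sin(th),0],[0,0,-1]]).astype(float)
    T[:,0]=np.cross(T[:,1],T[:,2])
    d=R.T@(np.array([x,y,z])-o['eef_pos'])/10; w=Ro.from_matrix(R.T@T).as_rotvec()
    print('MV',d.round(2),w.round(3),'| at',np.round(o['eef_pos'],1),'th',round(float(np.arctan2(R[1,1],R[0,1])),3),'clk',round(o['clock'],2),'w',round(o['gripper_width'],1))
E
python3 - <<'E'
from h import *
mv(425.4,-203,105,.284)
E
```

```text
MV [  3.67 -13.32   5.58] [ 0.000e+00 -1.000e-03  1.288e+00] | at [462.  -69.8 160.8] th 1.572 clk 1.95 w 87.3
```

```bash
python3 -m handwheel '1 -5 1 0 0 .18;2 -10 2 0 0 .36;3.7 -13.3 3 0 0 .55;3.7 -13.3 4 0 0 .73;3.7 -13.3 5.5 0 0 .92;3.7 -13.3 5.5 0 0 1.1;3.7 -13.3 5.5 0 0 1.288;3.7 -13.3 5.5 0 0 1.288;3.7 -13.3 5.5 0 0 1.288'
cat > look.py <<'E'
import sys
from h import *
im,c=grab('wrist'); cv2.imwrite(f'pics/{sys.argv[1]}.png',im[:,:,::-1])
import pickle; pickle.dump(c,open(f'pics/{sys.argv[1]}.pkl','wb'))
k,x,y,w=sys.argv[2],*map(float,sys.argv[3:6]); z=float(sys.argv[6]) if len(sys.argv)>6 else 0
r=fit(im,c,k,x,y,z=z,yaw=w,win=90); print(k,r)
p=r[0]; print('dotpx',proj(c,[p[0]+5*np.cos(p[2]),p[1]+5*np.sin(p[2]),z+51]).round(1))
mv(p[0],p[1],100,p[2]-np.pi/2)
v=im.copy(); Rz=Ro.from_euler('z',p[2]).as_matrix()
for B in parts(k): cv2.polylines(v,[cv2.convexHull(proj(c,B@Rz.T+[p[0],p[1],z]).round().astype(np.int32))],True,(255,0,255),1)
cv2.imwrite(f'pics/{sys.argv[1]}v.png',v[:,:,::-1])
E
python3 look.py b1 blue 425.4 -203 1.855
```

```text
clock: 3.08
eef_pos: [425.7, -202.8, 106.0]
ee_rot: [1.879, 2.518, 0.001]
ft_force: [-0.5, 0.0, 0.4]
gripper_width: 87.8
gripper_force: 0.0
blue (array([ 419.797, -178.487,    2.297]), 2.92, 815)
dotpx [[250.5 157.9]]
MV [2.52 0.14 0.6 ] [ 0.001 -0.    -0.439] | at [ 425.6 -203.   106. ] th 0.288 clk 3.12 w 88.1
```

View pics/b1v.png

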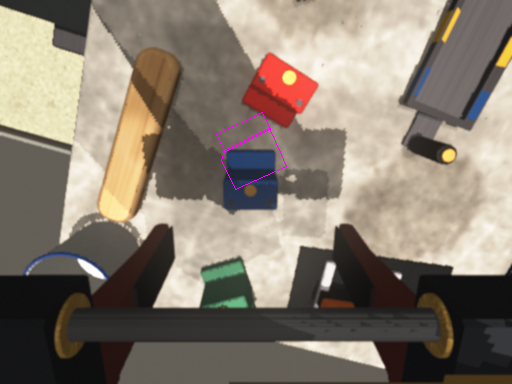

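The blue block sits between the fingers at about (250,180), square to them and in shadow. The fit failed because of the colour mask, so I'll check its values.

```bash
cat > relook.py <<'E'
import sys,pickle
from h import *
n,k=sys.argv[1],sys.argv[2]; x,y,w=map(float,sys.argv[3:6]); z=float(sys.argv[6]) if len(sys.argv)>6 else 0
im=cv2.imread(f'pics/{n}.png')[:,:,::-1].copy(); c=pickle.load(open(f'pics/{n}.pkl','rb'))
h=cv2.cvtColor(im,cv2.COLOR_RGB2HSV); u=proj(c,[x,y,z+24])[0].astype(int)
print(u,[h[u[1]+dy,u[0]+10].tolist() for dy in (-25,-15,-5,5,15,25)])
r=fit(im,c,k,x,y,z=z,yaw=w,win=90); print(r); mv(r[0][0],r[0][1],100,r[0][2]-np.pi/2)
E
sed -i 's/blue=(abs(H-109)<14)&(S>130)&(V>25)/blue=(abs(H-112)<18)\&(S>110)\&(V>25)/; s/win=90/win=60/' h.py relook.py look.py
python3 relook.py b1 blue 425.4 -203 1.855
```

```text
[251 184] [[109, 154, 109], [110, 124, 66], [109, 120, 66], [110, 119, 75], [110, 111, 76], [15, 4, 114]]
(array([ 424.932, -201.325,    1.968]), 0.543, 2107)
MV [ 0.18 -0.01  0.6 ] [ 0.001 -0.    -0.11 ] | at [ 425.6 -203.   106. ] th 0.288 clk 3.12 w 88.1
```

```bash
sed -i 's/(S>110)&(V>25)/(S>85)\&(V>25)/; s/(S>150)&(V>60),green/(S>110)\&(V>50),green/; s/green=(abs(H-72)<20)&(S>90)/green=(abs(H-72)<20)\&(S>60)/;s/(S>150)&(V>40),white/(S>110)\&(V>30),white/' h.py
python3 relook.py b1 blue 425.4 -203 1.855
python3 - <<'E'
from h import *
import pickle
im=cv2.imread('pics/b1.png')[:,:,::-1].copy(); c=pickle.load(open('pics/b1.pkl','rb'))
print(back(c,(250.5,190),51), 'expect dot for (425.4,-203,1.855):', 425.4+5*np.cos(1.855), -203+5*np.sin(1.855))
print(proj(c,[425.4,-203,100]))
E
```

```text
[251 184] [[109, 154, 109], [110, 124, 66], [109, 120, 66], [110, 119, 75], [110, 111, 76], [15, 4, 114]]
(array([ 425.699, -204.882,    1.859]), 0.203, 2703)
MV [-0.18 -0.04  0.6 ] [ 0.001 -0.001 -0.001] | at [ 425.6 -203.   106. ] th 0.288 clk 3.12 w 88.1
[ 423.76794069 -199.53713293   51.        ] expect dot for (425.4,-203,1.855): 423.99803421029026 -198.20057379216186
[[250.94324284 218.32492031]]
```

```bash
python3 -m handwheel '-.15 0 3.5 0 0 0;-.15 0 6.5 0 0 0;-.15 0 8 0 0 0;-.15 0 8.6 0 0 0;-.15 0 8.6 0 0 0;-.15 0 8.6 0 0 0'
python3 -m handwheel '0 0 0 0 0 0;0 0 0 0 0 0;0 0 0 0 0 0;0 0 0 0 0 0;0 0 0 0 0 0' 3.8
python3 -m handwheel '0 0 -3 0 0 0;0 0 -6 0 0 0;0 0 -8 0 0 0;0 0 -8 0 0 0'
```

```text
clock: 3.88
eef_pos: [426.4, -205.5, 20.6]
ee_rot: [1.885, 2.512, 0.001]
ft_force: [0.4, -0.3, -0.5]
gripper_width: 88.1
gripper_force: 0.0
clock: 4.5
eef_pos: [425.5, -205.3, 19.8]
ee_rot: [-1.886, -2.512, 0.0]
ft_force: [-1.7, -0.7, 1.9]
gripper_width: 42.4
gripper_force: 30.0
clock: 5.0
eef_pos: [426.7, -205.4, 100.7]
ee_rot: [1.884, 2.511, 0.002]
ft_force: [0.3, 0.9, -0.3]
gripper_width: 37.9
gripper_force: 0.0
```

```bash
python3 look.py b2 blue 425.4 -204 1.855
```

```text
blue (array([ 425.728, -204.35 ,    1.876]), 0.207, 2809)
dotpx [[250.6 188.8]]
MV [ 0.07 -0.02 -0.01] [ 0.001  0.    -0.022] | at [ 426.1 -205.    99.9] th 0.284 clk 5.05 w 38.0
```

View pics/b2v.png

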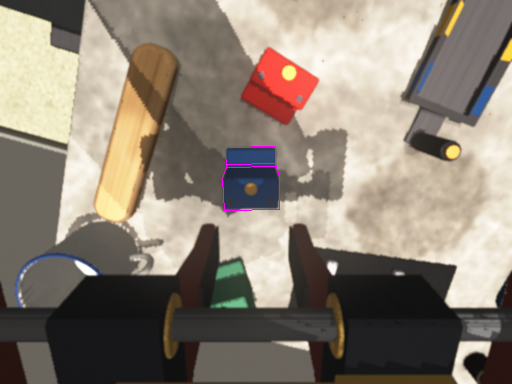

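The block is still standing where it was, at (250,180); the grip slackened during the lift. I'll retry.

```bash
python3 -m handwheel '0 0 0 0 0 0;0 0 0 0 0 0;0 0 0 0 0 0;0 0 0 0 0 0' 8.7
python3 -m handwheel '.05 0 3.5 0 0 0;.05 0 6.5 0 0 0;.05 0 8.1 0 0 0;.05 0 8.1 0 0 0;.05 0 8.1 0 0 0'
python3 -m handwheel '0 0 0 0 0 0;0 0 0 0 0 0;0 0 0 0 0 0;0 0 0 0 0 0;0 0 0 0 0 0;0 0 0 0 0 0;0 0 0 0 0 0' 3
python3 -m handwheel '0 0 -.5 0 0 0;0 0 -1 0 0 0;0 0 -1.5 0 0 0;0 0 -1.5 0 0 0'
```

```text
clock: 5.55
eef_pos: [425.6, -205.3, 99.6]
ee_rot: [-1.886, -2.512, 0.0]
ft_force: [0.4, 0.6, -0.2]
gripper_width: 74.6
gripper_force: 0.0
clock: 6.18
eef_pos: [426.1, -205.2, 19.6]
ee_rot: [1.886, 2.511, 0.0]
ft_force: [-0.4, -0.3, -0.3]
gripper_width: 87.2
gripper_force: 0.0
clock: 7.05
eef_pos: [425.5, -204.8, 18.9]
ee_rot: [-1.886, -2.512, 0.0]
ft_force: [-1.5, 0.4, 0.6]
gripper_width: 42.8
gripper_force: 30.0
clock: 7.55
eef_pos: [426.0, -204.8, 34.3]
ee_rot: [1.885, 2.512, 0.001]
ft_force: [-0.2, -0.4, -2.1]
gripper_width: 43.0
gripper_force: 30.0
```

Run:
```python
from h import *
mv(562,-83,105,-.067)
```

```text
MV [ 7.89 16.47 -7.06] [0.001 0.    0.35 ] | at [ 426.  -204.8   34.3] th 0.283 clk 7.55 w 43.0
```

```bash
python3 -m handwheel '0 0 -4 0 0 0;1 2 -7 0 0 .05;3 6 -7 0 0 .15;5 10 -7 0 0 .25;7 14 -7 0 0 .35;7.9 16.5 -7 0 0 .35;7.9 16.5 -7 0 0 .35;7.9 16.5 -7 0 0 .35'
python3 look.py t1 blue 562 -83 1.504 82
```

```text
clock: 8.55
eef_pos: [561.0, -83.6, 103.6]
ee_rot: [-2.295, -2.145, 0.001]
ft_force: [0.3, 0.6, -2.1]
gripper_width: 43.4
gripper_force: 30.0
blue (array([561.894, -83.271,   1.518]), 0.11, 6276)
dotpx [[252.6 234.8]]
MV [0.07 0.09 0.38] [-0.001  0.    -0.016] | at [560.9 -83.9 103.8] th -0.069 clk 8.6 w 42.7
```

View pics/t1v.png

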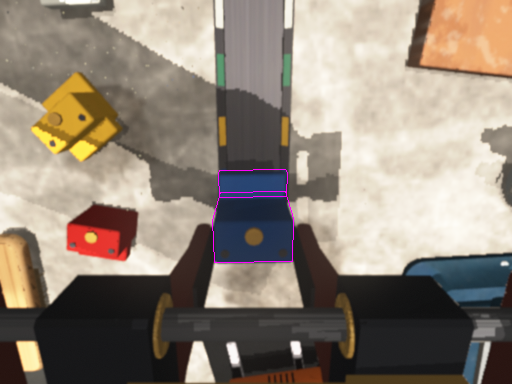

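The held blue block is at (253,225), directly in line with the tray. The yellow rim marks are at (222,131) and (284,131), the green at (221,69) and (287,69), and the white near (219,12) and (289,12).

```bash
cat > tray.py <<'E'
import sys,pickle
from h import *
n=sys.argv[1]; im=cv2.imread(f'pics/{n}.png')[:,:,::-1].copy(); c=pickle.load(open(f'pics/{n}.pkl','rb'))
h=cv2.cvtColor(im,cv2.COLOR_RGB2HSV).astype(int); H,S,V=h[...,0],h[...,1],h[...,2]
M=dict(yellow=(abs(H-23)<9)&(S>120)&(V>50),green=(abs(H-72)<22)&(S>60)&(V>25),white=(S<25)&(V>130),red=((H<7)|(H>172))&(S>120)&(V>30),blue=(abs(H-110)<14)&(S>85)&(V>25))
X=dict(blue=-92,yellow=-47,green=2,white=45,red=92); C=[]
for a in sys.argv[2:]:
    k,u,v=a.split(','); u,v=int(u),int(v); w=15
    s=np.s_[max(v-w,0):v+w,max(u-w,0):u+w]
    nn,lab,st,ce=cv2.connectedComponentsWithStats(M[k][s].astype(np.uint8))
    j=1+int(np.argmax(st[1:,4])); uv=ce[j]+[max(u-w,0),max(v-w,0)]; p=back(c,uv,16); C.append((k,p)); print(k,uv.round(1),st[j,2:],p.round(1))
mid={k:np.mean([p for q,p in C if q==k],0) for k in {q for q,_ in C}}
ks=sorted(mid,key=lambda k:X[k]); P=np.array([mid[k][:2] for k in ks]); x=np.array([X[k] for k in ks],float)
d=np.linalg.svd(P-P.mean(0))[2][0]; d*=np.sign(d[1]); s=(P-P.mean(0))@d; yaw=np.arctan2(d[1],d[0])
o=P.mean(0)-d*x.mean(); print('yaw',yaw.round(4),'resid x',(s-(x-x.mean())).round(2),'origin',o.round(2))
for k in X: print(k,(o+d*X[k]).round(1))
print('zero',(o-139*d).round(1))
E
python3 tray.py t1 yellow,222,131 yellow,284,131 green,221,69 green,287,69 white,219,15 white,289,15
python3 tray.py w1 2>/dev/null; cp w1.pkl pics/w1.pkl; python3 tray.py w1 blue,243,230 blue,242,272 yellow,285,232 yellow,280,274 green,325,235 green,321,277
```

```text
yellow [222.  130.6] [  9  30 225] [538.9 -35.4  16. ]
yellow [284.4 130.8] [  8  29 220] [591.7 -39.2  16. ]
green [220.2  68.4] [  8  30 208] [542.3  14.   16. ]
green [286.3  69.3] [  7  30 188] [595.2   9.7  16. ]
white [228.9  14.2] [ 10  30 277] [552.8  52.4  16. ]
white [277.9  15. ] [ 10  30 264] [590.3  49.3  16. ]
yaw 1.5006 resid x [ 1.09  1.4  -2.49] origin [568.53   8.46]
blue [562.1 -83.3]
yellow [565.2 -38.4]
green [568.7  10.5]
white [571.7  53.3]
red [575.  100.2]
zero [ 558.8 -130.2]
blue [244.1 230.2] [21  4 47] [535.1 -81.   16. ]
blue [241.3 271.6] [ 20   6 112] [588.  -84.8  16. ]
yellow [284.5 232.7] [22  6 89] [538.3 -35.5  16. ]
yellow [279.6 273.6] [ 22   8 154] [590.8 -39.8  16. ]
green [325.4 235.4] [16  3 33] [541.7  10.7  16. ]
green [321.6 276.4] [ 21   6 110] [594.6   9.7  16. ]
yaw 1.5009 resid x [ 0.14  0.41 -0.55] origin [567.95   8.77]
blue [561.5 -83. ]
yellow [564.7 -38.1]
green [568.1  10.8]
white [571.1  53.7]
red [574.4 100.5]
zero [ 558.2 -129.9]
```

```bash
sed -i 's/w=15/w=24/' tray.py; python3 tray.py t1 yellow,222,131 yellow,284,131 green,221,69 green,287,69
```

```text
yellow [222.  130.6] [  9  30 225] [538.9 -35.4  16. ]
yellow [284.4 130.8] [  8  29 220] [591.7 -39.2  16. ]
green [220.3  69.3] [  8  32 220] [542.3  13.3  16. ]
green [286.3  70.2] [  7  32 200] [595.2   9.   16. ]
yaw 1.5007 resid x [ 0.18 -0.18] origin [568.6    9.36]
blue [562.2 -82.4]
yellow [565.3 -37.5]
green [568.7  11.4]
white [571.7  54.3]
red [575.  101.1]
zero [ 558.9 -129.3]
```

```bash
python3 -m handwheel '.07 .03 2.5 0 0 0;.07 .03 5 0 0 0;.07 .03 6.4 0 0 0;.07 .03 6.8 0 0 0;.07 .03 7.1 0 0 0;.07 .03 7.3 0 0 0;.07 .03 7.3 0 0 0'
python3 -m handwheel '0 0 .2 0 0 0;0 0 .4 0 0 0;0 0 .6 0 0 0;0 0 .75 0 0 0;0 0 .75 0 0 0'
```

```text
clock: 9.48
eef_pos: [562.5, -82.2, 31.1]
ee_rot: [2.294, 2.146, 0.001]
ft_force: [-0.2, -0.5, -1.3]
gripper_width: 42.9
gripper_force: 30.0
clock: 10.1
eef_pos: [562.2, -82.2, 23.2]
ee_rot: [-2.295, -2.146, 0.0]
ft_force: [0.3, 0.5, -1.3]
gripper_width: 42.8
gripper_force: 30.0
```

```bash
python3 -m handwheel '0 0 .03 0 0 0;0 0 .03 0 0 0;0 0 .03 0 0 0;0 0 .03 0 0 0;0 0 .03 0 0 0' 8.7
python3 -m handwheel '0 0 -3 0 0 0;0 0 -6 0 0 0;0 0 -8.2 0 0 0;0 0 -8.2 0 0 0'
python3 look.py t2 blue 562 -82.4 1.5 4
python3 tray.py t2 yellow,222,131 yellow,284,131 green,221,69 green,287,69
python3 -c "
from h import *
mv(423,-19.1,105,.573)"
```

```text
clock: 10.72
eef_pos: [562.4, -82.2, 23.1]
ee_rot: [2.295, 2.146, 0.0]
ft_force: [0.4, 0.7, 1.1]
gripper_width: 86.1
gripper_force: 0.0
clock: 11.22
eef_pos: [563.3, -82.3, 106.3]
ee_rot: [2.293, 2.145, 0.003]
ft_force: [0.1, 0.1, -0.5]
gripper_width: 87.2
gripper_force: 0.0
blue (array([563.157, -80.381,   1.522]), 0.171, 3244)
dotpx [[251.  188.1]]
MV [0.16 0.04 0.52] [ 0.001 -0.001 -0.018] | at [562.6 -81.9 105.2] th -0.067 clk 11.28 w 86.8
yellow [219.5 132.2] [  8  30 231] [539.  -35.6  16. ]
yellow [281.2 131.9] [  8  30 214] [591.8 -38.9  16. ]
green [217.7  71.7] [  8  32 218] [542.3  13.2  16. ]
green [282.8  71.4] [  7  31 201] [595.1   9.8  16. ]
yaw 1.502 resid x [ 0.08 -0.08] origin [568.6    9.58]
blue [562.3 -82.2]
yellow [565.4 -37.3]
green [568.7  11.6]
white [571.7  54.5]
red [574.9 101.4]
zero [ 559.  -129.1]
MV [ 5.340e+00 -1.435e+01  1.000e-02] [ 0.001 -0.    -0.64 ] | at [562.6 -81.9 105.2] th -0.067 clk 11.28 w 86.8
```

```bash
python3 -m handwheel '2 -5 0 0 0 -.18;4 -10 0 0 0 -.36;5.3 -14.3 0 0 0 -.54;5.3 -14.3 0 0 0 -.64;5.3 -14.3 0 0 0 -.64;5.3 -14.3 0 0 0 -.64'
python3 look.py y1 yellow 423 -19.1 2.144
```

```text
clock: 12.02
eef_pos: [423.4, -20.0, 104.8]
ee_rot: [1.507, 2.757, -0.001]
ft_force: [0.2, -0.1, 1.3]
gripper_width: 87.2
gripper_force: 0.0
yellow (array([422.515, -18.821,   2.159]), 0.035, 3711)
dotpx [[251.7 186.6]]
MV [ 0.16 -0.    0.48] [-0.001  0.001 -0.018] | at [423.4 -20.1 104.8] th 0.57 clk 12.07 w 86.9
```

View pics/y1v.png

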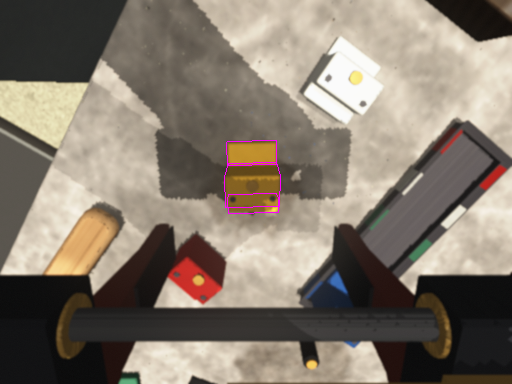

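```bash
python3 -m handwheel '.16 0 3.5 0 0 -.01;.16 0 6.5 0 0 -.01;.16 0 8.2 0 0 -.01;.16 0 8.58 0 0 -.01;.16 0 8.58 0 0 -.01'
python3 -m handwheel '0 0 0 0 0 0;0 0 0 0 0 0;0 0 0 0 0 0;0 0 0 0 0 0;0 0 0 0 0 0;0 0 0 0 0 0' 3
python3 -m handwheel '0 0 -2 0 0 0;0 0 -4 0 0 0;0 0 -6 0 0 0;0 0 -8.5 0 0 0;0 0 -8.5 0 0 0'
python3 -c "
from h import *
mv(564.3,-38.5,105,-.069)"
```

```text
clock: 12.7
eef_pos: [422.5, -18.9, 19.3]
ee_rot: [1.491, 2.765, -0.001]
ft_force: [0.3, 0.6, -0.2]
gripper_width: 86.6
gripper_force: 0.0
clock: 13.45
eef_pos: [422.3, -18.4, 19.3]
ee_rot: [-1.489, -2.766, -0.0]
ft_force: [-0.2, -0.7, 1.8]
gripper_width: 42.3
gripper_force: 30.0
clock: 14.08
eef_pos: [423.4, -18.0, 105.3]
ee_rot: [1.488, 2.765, 0.004]
ft_force: [0.0, -0.3, -0.0]
gripper_width: 33.1
gripper_force: 0.0
MV [-9.47 10.63  0.06] [ 0.003 -0.001  0.653] | at [423.4 -18.  105.3] th 0.584 clk 14.07 w 33.1
```

```bash
python3 -m handwheel '0 0 0 0 0 0;0 0 0 0 0 0;0 0 0 0 0 0;0 0 0 0 0 0;0 0 0 0 0 0' 8.7
python3 look.py y2 yellow 422.5 -18.8 2.159
```

```text
clock: 14.7
eef_pos: [422.3, -18.5, 104.2]
ee_rot: [-1.49, -2.766, 0.0]
ft_force: [-0.1, 0.2, 0.4]
gripper_width: 79.6
gripper_force: 0.0
yellow (array([427.04 , -19.387,   2.108]), 0.036, 3703)
dotpx [[256.6 192.7]]
MV [-0.34  0.35  0.42] [-0.     0.     0.046] | at [422.3 -18.5 104.2] th 0.583 clk 14.75 w 83.8
```

View pics/y2v.png

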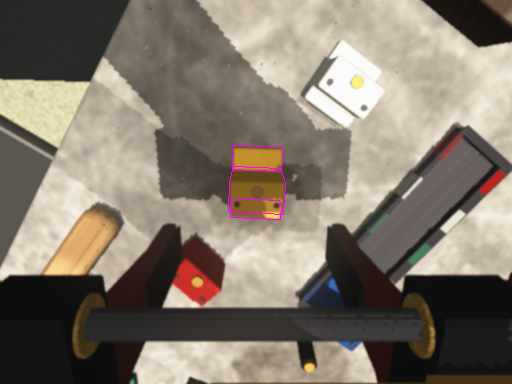

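Yellow is still upright at (257,185), about 5 mm from where it was. I'll regrip it a little lower, let the grip settle longer and lift gently.

```bash
python3 -m handwheel '-.34 .35 3.5 0 0 .04;-.34 .35 6.5 0 0 .04;-.34 .35 8.2 0 0 .04;-.34 .35 8.67 0 0 .04;-.34 .35 8.67 0 0 .04'
python3 -m handwheel '0 0 0 0 0 0;0 0 0 0 0 0;0 0 0 0 0 0;0 0 0 0 0 0;0 0 0 0 0 0;0 0 0 0 0 0;0 0 0 0 0 0;0 0 0 0 0 0' 3
python3 -m handwheel '0 0 -.4 0 0 0;0 0 -.9 0 0 0;0 0 -1.5 0 0 0;0 0 -1.5 0 0 0'
python3 -c "
from h import *
mv(564.3,-38.5,105,-.069)"
```

```text
clock: 15.38
eef_pos: [427.2, -19.5, 17.7]
ee_rot: [1.545, 2.735, -0.0]
ft_force: [-1.1, 0.2, 1.1]
gripper_width: 87.2
gripper_force: 0.0
clock: 16.38
eef_pos: [427.1, -19.3, 17.6]
ee_rot: [-1.544, -2.736, -0.0]
ft_force: [-0.8, -0.2, 2.1]
gripper_width: 43.6
gripper_force: 30.0
clock: 16.88
eef_pos: [427.5, -19.2, 33.0]
ee_rot: [1.544, 2.735, 0.001]
ft_force: [-0.3, 0.5, -0.2]
gripper_width: 43.0
gripper_force: 30.0
MV [-8.73 10.72 -7.18] [ 0.001 -0.     0.612] | at [427.5 -19.2  33. ] th 0.543 clk 16.88 w 43.0
```

```bash
python3 -m handwheel '0 0 -1 0 0 0;0 0 -2.5 0 0 0;0 0 -4.5 0 0 0;-1 1 -6.5 0 0 .1;-3 3.5 -7.2 0 0 .25;-5.5 7 -7.2 0 0 .4;-8 10 -7.2 0 0 .55;-8.7 10.7 -7.2 0 0 .612;-8.7 10.7 -7.2 0 0 .612;-8.7 10.7 -7.2 0 0 .612'
python3 look.py t3 yellow 564.3 -38.5 1.502 86.5
python3 tray.py t3 green,221,130 green,284,130
```

```text
clock: 18.12
eef_pos: [562.8, -38.4, 104.6]
ee_rot: [-2.295, -2.144, 0.001]
ft_force: [-0.6, 0.2, -1.4]
gripper_width: 43.3
gripper_force: 30.0
yellow (array([564.135, -36.686,   1.505]), 0.028, 7481)
dotpx [[253.4 235.3]]
MV [0.16 0.12 0.47] [-0.    -0.001 -0.002] | at [562.9 -38.2 104.7] th -0.068 clk 18.18 w 43.2
green [223.5 126.3] [  6  28 166] [542.3  13.2  16. ]
green [286.1 125.7] [  7  28 142] [595.3  10.1  16. ]
yaw 0.0 resid x [0.] origin [568.77  11.69]
blue [568.8  11.7]
yellow [568.8  11.7]
green [568.8  11.7]
white [568.8  11.7]
red [568.8  11.7]
zero [568.8  11.7]
```

View pics/t3v.png

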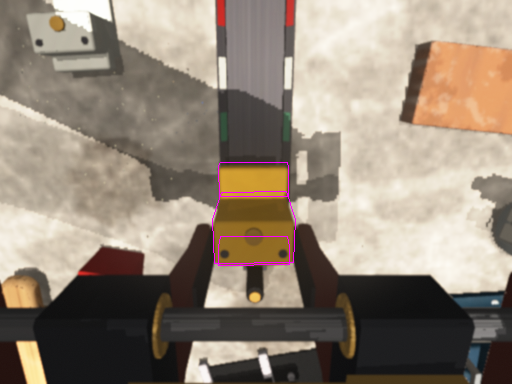

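```bash
python3 -m handwheel '-.05 .13 2 0 0 0;-.05 .13 4.5 0 0 0;-.05 .13 6.2 0 0 0;-.05 .13 6.8 0 0 0;-.05 .13 7.2 0 0 0;-.05 .13 7.4 0 0 0;-.05 .13 7.4 0 0 0'
python3 -m handwheel '0 0 .2 0 0 0;0 0 .4 0 0 0;0 0 .6 0 0 0;0 0 .75 0 0 0;0 0 .85 0 0 0;0 0 .85 0 0 0'
```

```text
clock: 19.05
eef_pos: [565.2, -39.1, 30.8]
ee_rot: [2.297, 2.143, 0.001]
ft_force: [-0.3, 0.2, -0.9]
gripper_width: 43.7
gripper_force: 30.0
clock: 19.8
eef_pos: [564.9, -39.1, 22.0]
ee_rot: [-2.297, -2.143, 0.0]
ft_force: [0.8, -0.4, -2.1]
gripper_width: 43.4
gripper_force: 30.0
```

```bash
python3 -m handwheel '0 0 .03 0 0 0;0 0 .03 0 0 0;0 0 .03 0 0 0;0 0 .03 0 0 0;0 0 .03 0 0 0' 8.7
python3 -m handwheel '0 0 -3 0 0 0;0 0 -6 0 0 0;0 0 -8.3 0 0 0;0 0 -8.3 0 0 0'
python3 look.py t4 yellow 565 -37.4 1.5 4
python3 -c "
from h import *
mv(436.5,-323.3,110,.49)"
```

```text
clock: 20.42
eef_pos: [564.9, -39.1, 21.8]
ee_rot: [2.297, 2.144, 0.0]
ft_force: [-0.1, -0.3, 0.2]
gripper_width: 86.4
gripper_force: 0.0
clock: 20.92
eef_pos: [566.0, -39.2, 106.0]
ee_rot: [2.295, 2.143, 0.004]
ft_force: [0.5, 0.1, -0.0]
gripper_width: 86.8
gripper_force: 0.0
yellow (array([566.144, -38.17 ,   1.504]), 0.096, 4199)
dotpx [[251.7 189.3]]
MV [0.07 0.09 0.49] [ 0.001 -0.001 -0.002] | at [565.2 -38.8 104.9] th -0.069 clk 20.98 w 86.9
MV [-29.27 -10.89  -0.54] [ 0.001 -0.    -0.559] | at [565.2 -38.8 104.9] th -0.069 clk 20.98 w 86.9
```

```bash
python3 -m handwheel '-6 -2 -1 0 0 -.1;-11 -4 -1 0 0 -.2;-16 -6 -1 0 0 -.3;-21 -8 -1 0 0 -.4;-26 -10 -1 0 0 -.5;-29.2 -10.9 -.5 0 0 -.56;-29.2 -10.9 -.5 0 0 -.56;-29.2 -10.9 -.5 0 0 -.56;-29.2 -10.9 -.5 0 0 -.56'
python3 look.py g1 green 436.5 -323.3 2.06
```

```text
clock: 22.1
eef_pos: [436.7, -321.4, 109.3]
ee_rot: [-1.612, -2.695, -0.001]
ft_force: [0.4, -0.1, 0.3]
gripper_width: 87.1
gripper_force: 0.0
green (array([ 435.975, -320.406,    2.17 ]), 0.168, 3056)
dotpx [[250.9 185.5]]
MV [ 0.13 -0.02  0.94] [ 0.    -0.001 -0.106] | at [ 436.8 -321.5  109.4] th 0.493 clk 22.15 w 86.9
```

View pics/g1v.png

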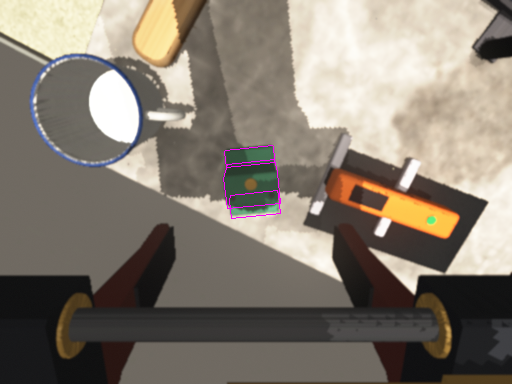

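The view shows green at (250,182), nearly square to the fingers. The probe's rear skid is at (325,180), close to the right finger, so I'll open the fingers less. I'll refit with a better mask.

```bash
sed -i 's/green=(abs(H-72)<20)&(S>60)&(V>25)/green=(abs(H-75)<26)\&(S>38)\&(V>15)/' h.py
python3 relook.py g1 green 436.5 -321.5 2.064
python3 -c "
from h import *
import pickle
c=pickle.load(open('pics/g1.pkl','rb'));p=back(c,(250.3,184),51);print(p, p-5*np.array([np.cos(2.064),np.sin(2.064),0]))"
```

```text
[251 183] [[68, 97, 113], [67, 71, 61], [69, 94, 111], [68, 83, 83], [66, 74, 83], [66, 83, 102]]
(array([ 435.495, -320.192,    2.159]), 0.116, 3200)
MV [ 0.17 -0.05  0.94] [-0.    -0.001 -0.095] | at [ 436.8 -321.5  109.4] th 0.493 clk 22.15 w 86.9
[ 432.13014771 -315.41983048   51.        ] [ 434.49739858 -319.82393349   51.        ]
```

```bash
python3 -m handwheel '.21 -.09 0 0 0 -.07;.21 -.09 1 0 0 -.07;.21 -.09 3 0 0 -.07;.21 -.09 6 0 0 -.07;.21 -.09 8.3 0 0 -.07;.21 -.09 9.19 0 0 -.07;.21 -.09 9.19 0 0 -.07' 6.4
python3 -m handwheel '0 0 0 0 0 0;0 0 0 0 0 0;0 0 0 0 0 0;0 0 0 0 0 0;0 0 0 0 0 0;0 0 0 0 0 0;0 0 0 0 0 0' 3
python3 -m handwheel '0 0 -.4 0 0 0;0 0 -.9 0 0 0;0 0 -1.5 0 0 0;0 0 -1.5 0 0 0'
python3 -c "
from h import *
mv(568.0,9,105,-.069)"
```

```text
clock: 23.02
eef_pos: [434.1, -321.2, 17.4]
ee_rot: [-1.52, -2.748, 0.0]
ft_force: [-0.1, 0.6, 0.0]
gripper_width: 64.4
gripper_force: 0.0
clock: 23.9
eef_pos: [434.8, -321.6, 18.4]
ee_rot: [1.519, 2.749, 0.001]
ft_force: [-1.0, 1.6, 6.2]
gripper_width: 42.9
gripper_force: 29.9
clock: 24.4
eef_pos: [434.6, -321.6, 33.3]
ee_rot: [1.519, 2.749, 0.0]
ft_force: [-0.8, -0.0, -1.6]
gripper_width: 42.9
gripper_force: 29.9
MV [20.88 28.89 -7.17] [0.001 0.001 0.63 ] | at [ 434.6 -321.6   33.3] th 0.561 clk 24.4 w 42.9
```

```bash
python3 -m handwheel '0 0 -1 0 0 0;0 0 -2.5 0 0 0;0 0 -4.5 0 0 0;1.5 2 -6.5 0 0 .06;4 6 -7.2 0 0 .15;7 10 -7.2 0 0 .3;10 14 -7.2 0 0 .4;13 18 -7.2 0 0 .5;16 22 -7.2 0 0 .6;19 26 -7.2 0 0 .63;20.9 28.9 -7.2 0 0 .63;20.9 28.9 -7.2 0 0 .63'
python3 -m handwheel '0 0 0 0 0 0;0 0 0 0 0 0'
python3 look.py t5 green 568 10 1.502 86
python3 tray.py t5 white,223,127 white,288,127
```

```text
clock: 25.9
eef_pos: [568.8, 12.8, 105.3]
ee_rot: [-2.291, -2.15, -0.001]
ft_force: [-0.2, -0.6, -0.3]
gripper_width: 42.6
gripper_force: 29.9
clock: 26.15
eef_pos: [567.4, 7.9, 105.3]
ee_rot: [2.299, 2.141, 0.0]
ft_force: [-0.4, 0.3, -0.7]
gripper_width: 42.6
gripper_force: 29.9
green (array([568.596,   9.804,   1.524]), 0.098, 6941)
dotpx [[252.9 233.9]]
MV [0.19 0.1  0.53] [ 0.    -0.    -0.024] | at [567.5   8.  105.3] th -0.071 clk 26.2 w 43.3Traceback (most recent call last):
  File "tray.py", line 11, in <module>
    j=1+int(np.argmax(st[1:,4])); uv=ce[j]+[max(u-w,0),max(v-w,0)]; p=back(c,uv,16); C.append((k,p)); print(k,uv.round(1),st[j,2:],p.round(1))
            ~~~~~~~~~^^^^^^^^^^
    return _wrapfunc(a, 'argmax', axis=axis, out=out, **kwds)
    return bound(*args, **kwds)
ValueError: attempt to get argmax of an empty sequence
```

```bash
cat >> h.py <<'E'
def dot(im,c,uv,z,w=14):
    a=cv2.cvtColor(im,cv2.COLOR_RGB2HSV).astype(int); u,v=int(uv[0]),int(uv[1]); s=a[v-w:v+w,u-w:u+w]
    m=((abs(s[...,0]-21)<8)&(s[...,1]>75)&(s[...,2]>40)).astype(np.uint8)
    n,l,st,ce=cv2.connectedComponentsWithStats(m); j=1+int(np.argmax(st[1:,4])); q=ce[j]+[u-w,v-w]
    print('dot',q.round(1),st[j,2:],back(c,q,z).round(1)); return q
E
python3 - <<'E'
from h import *
import pickle
im=cv2.imread('pics/t5.png')[:,:,::-1].copy(); c=pickle.load(open('pics/t5.pkl','rb'))
dot(im,c,(253,234),87+51); 
print(proj(c,[571.8+30*.998,54.4-2,16]),proj(c,[571.8-27,54.4+2,16]))
h=cv2.cvtColor(im,cv2.COLOR_RGB2HSV)
for sx in(-27,27):
    u=proj(c,[571.8+sx,54.4-.07*sx,16])[0].astype(int); print(u,[h[u[1],u[0]+k].tolist() for k in range(-6,7,3)])
E
```

```text
dot [252.9 233.4] [ 19  18 265] [568.9  15.5 138. ]
[[288.16321072 129.99664726]] [[221.20479162 130.13390686]]
[221 130] [[17, 40, 122], [19, 29, 98], [22, 30, 159], [22, 32, 144], [6, 19, 67]]
[284 130] [[5, 21, 74], [21, 33, 130], [23, 31, 166], [22, 30, 128], [17, 44, 117]]
```

```bash
python3 -m handwheel '.12 .05 2 0 0 0;.12 .05 4.5 0 0 0;.12 .05 6.2 0 0 0;.12 .05 6.8 0 0 0;.12 .05 7.2 0 0 0;.12 .05 7.4 0 0 0;.12 .05 7.4 0 0 0'
python3 -m handwheel '0 0 .2 0 0 0;0 0 .4 0 0 0;0 0 .6 0 0 0;0 0 .75 0 0 0;0 0 .85 0 0 0;0 0 .9 0 0 0;0 0 .9 0 0 0'
```

```text
clock: 27.08
eef_pos: [568.6, 10.5, 31.2]
ee_rot: [2.296, 2.143, 0.001]
ft_force: [-0.5, -1.0, -1.3]
gripper_width: 43.0
gripper_force: 29.9
clock: 27.95
eef_pos: [568.3, 10.4, 22.5]
ee_rot: [-2.297, -2.143, -0.001]
ft_force: [-3.4, 0.2, 7.4]
gripper_width: 43.1
gripper_force: 30.0
```

```bash
python3 -m handwheel '0 0 0 0 0 0;0 0 0 0 0 0;0 0 0 0 0 0;0 0 0 0 0 0;0 0 0 0 0 0' 8.7
python3 -m handwheel '0 0 -3 0 0 0;0 0 -6 0 0 0;0 0 -8.3 0 0 0;0 0 -8.3 0 0 0'
python3 look.py t6 green 568.5 11.4 1.5 4
python3 - <<'E'
from h import *
import pickle
im=cv2.imread('pics/t6.png')[:,:,::-1].copy(); c=pickle.load(open('pics/t6.pkl','rb'))
for y in(11.4,-37.5):
    try: dot(im,c,proj(c,[568.6+.07*(y-9.5)+.35,y+5,55])[0],55)
    except Exception as e: print(e)
mv(438.5,88,105,-.17)
E
```

```text
clock: 28.58
eef_pos: [568.4, 10.5, 21.8]
ee_rot: [-2.297, -2.144, 0.0]
ft_force: [0.5, 0.7, -0.6]
gripper_width: 86.4
gripper_force: 0.0
clock: 29.08
eef_pos: [569.4, 10.5, 106.1]
ee_rot: [2.295, 2.143, 0.004]
ft_force: [-0.4, -0.2, 0.6]
gripper_width: 87.4
gripper_force: 0.0
green (array([569.873,  13.844,   1.52 ]), 0.16, 3699)
dotpx [[251.7 186.3]]
MV [0.32 0.1  0.5 ] [ 0.001 -0.001 -0.018] | at [568.6  10.7 105. ] th -0.069 clk 29.12 w 87.3
dot [251.4 187.5] [ 13  12 122] [569.8  17.9  55. ]
dot [249.5 245.5] [ 28  28 784] [564.7 -31.7  55. ]
MV [ 6.820e+00 -1.351e+01 -1.000e-02] [ 0.001 -0.001  0.101] | at [568.6  10.7 105. ] th -0.069 clk 29.12 w 87.3
```

```bash
python3 -m handwheel '0 0 3 0 0 0;0 0 6 0 0 0;0 0 8.2 0 0 0;0 0 8.2 0 0 0;0 0 8.2 0 0 0'
python3 -m handwheel '0 0 0 0 0 0;0 0 0 0 0 0;0 0 0 0 0 0;0 0 0 0 0 0;0 0 0 0 0 0;0 0 0 0 0 0;0 0 0 0 0 0' 3
python3 -m handwheel '-.06 0 0 0 0 0;-.12 0 0 0 0 0;-.12 0 0 0 0 0;-.12 0 0 0 0 0'
python3 -m handwheel '0 0 0 0 0 0;0 0 0 0 0 0;0 0 0 0 0 0;0 0 0 0 0 0;0 0 0 0 0 0' 8.7
python3 -m handwheel '0 0 -3 0 0 0;0 0 -6 0 0 0;0 0 -8.3 0 0 0;0 0 -8.3 0 0 0;0 0 -8.3 0 0 0;0 0 -8.3 0 0 0'
python3 look.py t7 green 568.5 11.4 1.5 4
python3 - <<'E'
from h import *
import pickle
im=cv2.imread('pics/t7.png')[:,:,::-1].copy(); c=pickle.load(open('pics/t7.pkl','rb'))
dot(im,c,proj(c,[569,16,55])[0],55)
mv(438.5,88,105,-.17)
E
python3 tray.py t7 red,223,75 red,288,75
```

```text
clock: 29.75
eef_pos: [568.7, 10.0, 23.3]
ee_rot: [2.297, 2.143, 0.0]
ft_force: [-0.5, 0.4, 0.6]
gripper_width: 86.8
gripper_force: 0.0
clock: 30.62
eef_pos: [568.4, 10.5, 22.9]
ee_rot: [-2.297, -2.143, -0.0]
ft_force: [-0.3, 0.7, 2.2]
gripper_width: 42.9
gripper_force: 30.0
clock: 31.12
eef_pos: [568.3, 9.6, 23.0]
ee_rot: [-2.296, -2.143, -0.001]
ft_force: [-1.5, 2.5, 5.5]
gripper_width: 42.5
gripper_force: 30.0
clock: 31.75
eef_pos: [568.3, 9.2, 22.8]
ee_rot: [2.297, 2.143, -0.0]
ft_force: [-0.0, 0.4, 0.3]
gripper_width: 86.1
gripper_force: 0.0
clock: 32.5
eef_pos: [567.6, 9.3, 104.8]
ee_rot: [-2.296, -2.143, 0.002]
ft_force: [0.8, 1.2, 0.3]
gripper_width: 87.0
gripper_force: 0.0
green (array([569.972,  14.003,   1.526]), 0.168, 3739)
dotpx [[254.3 185. ]]
MV [0.49 0.19 0.49] [-0.001  0.    -0.024] | at [567.7   9.3 104.9] th -0.069 clk 32.55 w 87.0
dot [254.  186.2] [ 13  13 131] [569.9  18.   55. ]
MV [ 6.960e+00 -1.344e+01  1.000e-02] [-0.001  0.001  0.101] | at [567.7   9.3 104.9] th -0.069 clk 32.55 w 87.0
red [220.4  74. ] [  8  33 246] [548.6 102.8  16. ]
red [285.8  74. ] [  8  32 230] [601.5  99.2  16. ]
yaw 0.0 resid x [0.] origin [575.02 100.99]
blue [575. 101.]
yellow [575. 101.]
green [575. 101.]
white [575. 101.]
red [575. 101.]
zero [575. 101.]
```

View pics/t7v.png

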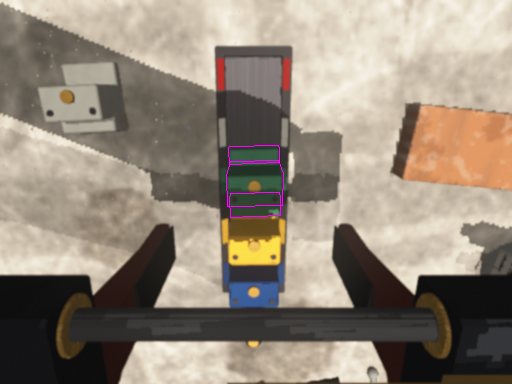

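The packed blocks are in order: dots at green (254,186), yellow (255,245) and blue (254,293). I'll check the spacing from the dots.

Run:
```python
from h import *
import pickle
im=cv2.imread('pics/t7.png')[:,:,::-1].copy(); c=pickle.load(open('pics/t7.pkl','rb'))
dot(im,c,(254,186),55,9); 
h=cv2.cvtColor(im,cv2.COLOR_RGB2GRAY)
for u in [(255,245),(254,293),(254,341)]: print(back(c,u,55).round(1))
v=cv2.resize(im[170:310,205:305,::-1],(560,784)[::1] if 0 else (420,588),interpolation=cv2.INTER_CUBIC); cv2.imwrite('pics/t7c.png',v)
o=-c['R'].T@c['t'];print(o.round(1))
```

```text
dot [254.  186.2] [ 13  13 131] [569.9  18.   55. ]
[567.3 -32.1  55. ]
[563.3 -77.5  55. ]
[ 559.8 -127.9   55. ]
[574.5  90.8 294.5]
```

View pics/t7c.png

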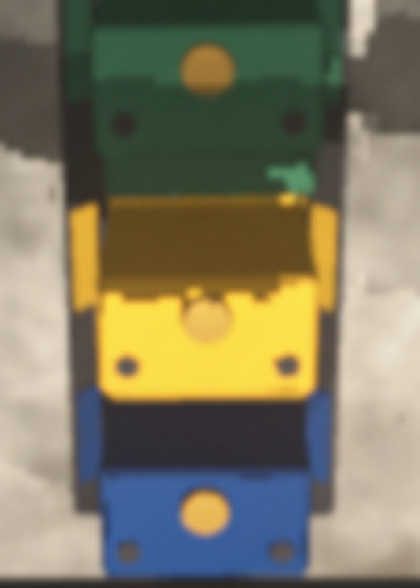

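Run:
```python
from h import *
import pickle
for n,a,b,d in [('t7',(47,113),(97,113),(67,97)),('y1',(328,78),(348,101),(355,78)),('w1',None,None,None)]:
    c=pickle.load(open(f'pics/{n}.pkl','rb'))
    if n=='w1': a,b,d=[np.array([70+x/2.051,80+y/2.051]) for x,y in((717,108),(705,178),(736,145))]
    A,B=back(c,a,48),back(c,b,48); v=B-A
    if v[0]<0: v=-v
    print(n,np.linalg.norm(v).round(1),'th',np.arctan2(v[1],v[0]).round(3),back(c,d,51).round(1),((A+B)/2).round(1))
```

```text
t7 37.1 th -0.07 [439.8  93.4  51. ] [439.1  81.9  48. ]
y1 22.5 th -0.223 [438.1  92.9  51. ] [433.4  80.5  48. ]
w1 32.4 th -0.022 [438.4  93.1  51. ] [438.3  83.1  48. ]
```

```bash
python3 -m handwheel '2 -4 0 0 0 0;4 -8 0 0 0 0;6 -12 0 0 0 -.02;7 -13.4 0 0 0 -.02;7 -13.4 0 0 0 -.02;7 -13.4 0 0 0 -.02;7 -13.4 0 0 0 -.02'
python3 look.py wh1 white 438.5 88 1.52
python3 - <<'E'
from h import *
import pickle
im=cv2.imread('pics/wh1.png')[:,:,::-1].copy(); c=pickle.load(open('pics/wh1.pkl','rb'))
q=dot(im,c,proj(c,[438.8,93,51])[0],51)
h=cv2.cvtColor(im,cv2.COLOR_RGB2HSV); g=h[...,2].astype(int)
u,v=int(q[0]),int(q[1])
# side edges: columns of max gradient left/right for rows across the column top
for r in range(v-6,v+22,4): 
    d=np.abs(np.diff(g[r]));  print(r,'L',[(i,int(d[i])) for i in range(u-40,u-18) if d[i]>14],'R',[(i,int(d[i])) for i in range(u+18,u+40) if d[i]>14])
E
```

```text
clock: 33.42
eef_pos: [440.2, 87.5, 105.9]
ee_rot: [2.276, 2.164, -0.0]
ft_force: [0.3, 0.0, -0.9]
gripper_width: 87.1
gripper_force: 0.0
white None
dot [249.1 187.1] [ 13  12 117] [438.5  94.1  51. ]
181 L [(220, 19), (221, 36), (222, 29)] R [(275, 24), (276, 37), (277, 15), (278, 22), (279, 30)]
185 L [(221, 29), (222, 37), (223, 20)] R [(275, 23), (276, 36), (277, 18)]
189 L [(222, 27), (223, 16)] R [(275, 20), (276, 22)]
193 L [(222, 19)] R [(276, 16)]
197 L [(222, 17)] R [(267, 21), (271, 20), (272, 18), (277, 33), (278, 21)]
201 L [(226, 23), (227, 24)] R [(267, 18), (271, 19), (272, 17), (276, 18), (277, 38), (278, 16)]
205 L [] R [(276, 18)]Traceback (most recent call last):
  File "look.py", line 7, in <module>
    p=r[0]; print('dotpx',proj(c,[p[0]+5*np.cos(p[2]),p[1]+5*np.sin(p[2]),z+51]).round(1))
      ~^^^
TypeError: 'NoneType' object is not subscriptable
```

```bash
python3 -m handwheel '.04 -.2 3.5 0 0 -.06;.04 -.2 6.5 0 0 -.06;.04 -.2 8.3 0 0 -.06;.04 -.2 8.8 0 0 -.06;.04 -.2 8.8 0 0 -.06'
python3 -m handwheel '0 0 0 0 0 0;0 0 0 0 0 0;0 0 0 0 0 0;0 0 0 0 0 0;0 0 0 0 0 0;0 0 0 0 0 0;0 0 0 0 0 0' 3
python3 -m handwheel '0 0 -.4 0 0 0;0 0 -.9 0 0 0;0 0 -1.5 0 0 0;0 0 -1.5 0 0 0'
python3 -c "
from h import *
mv(571.2,54,105,-.069)"
```

```text
clock: 34.1
eef_pos: [437.8, 88.3, 18.0]
ee_rot: [2.21, 2.232, -0.0]
ft_force: [0.4, -0.6, -1.1]
gripper_width: 87.1
gripper_force: 0.0
clock: 34.98
eef_pos: [437.5, 88.9, 17.9]
ee_rot: [-2.209, -2.234, -0.0]
ft_force: [-0.8, 0.2, 2.0]
gripper_width: 43.3
gripper_force: 29.9
clock: 35.48
eef_pos: [437.8, 89.0, 33.3]
ee_rot: [2.209, 2.234, 0.001]
ft_force: [-0.1, 0.9, -1.1]
gripper_width: 43.1
gripper_force: 29.9
MV [-3.65 13.31 -7.16] [ 0.001 -0.001  0.08 ] | at [437.8  89.   33.3] th 0.011 clk 35.48 w 43.1
```

```bash
python3 -m handwheel '0 0 -1 0 0 0;0 0 -2.5 0 0 0;0 0 -4.5 0 0 0;-.5 1 -6.5 0 0 .02;-1.5 5 -7.2 0 0 .08;-2.5 9 -7.2 0 0 .08;-3.5 12.5 -7.2 0 0 .08;-3.6 13.3 -7.2 0 0 .08;-3.6 13.3 -7.2 0 0 .08;-3.6 13.3 -7.2 0 0 .08;-3.6 13.3 -7.2 0 0 .08;-3.6 13.3 -7.2 0 0 .08'
cat > held.py <<'E'
import sys,pickle
from h import *
n=sys.argv[1]; x,y,z=map(float,sys.argv[2:5])
im,c=grab('wrist'); cv2.imwrite(f'pics/{n}.png',im[:,:,::-1]); pickle.dump(c,open(f'pics/{n}.pkl','wb'))
q=dot(im,c,proj(c,[x+.35,y+5,z+51])[0],z+51,20); p=back(c,q,z+51)
print('centre',p[0]-5*np.cos(1.501),p[1]-5*np.sin(1.501)); mv(x,y,100,-.069)
E
python3 held.py t8 571.2 54 87; python3 tray.py t8 red,223,125 red,288,125
```

```text
clock: 36.98
eef_pos: [570.5, 54.8, 105.0]
ee_rot: [-2.296, -2.144, -0.001]
ft_force: [0.4, 0.4, -0.2]
gripper_width: 43.4
gripper_force: 29.9
dot [253.5 237.8] [ 18  18 264] [572.   60.1 138. ]
centre 571.6595446584512 55.12628937309901
MV [-0.07  0.07  0.5 ] [-0.    -0.     0.001] | at [570.5  54.7 105. ] th -0.068 clk 37.02 w 43.3
red [222.1 130.3] [  7  30 196] [548.4 103.2  16. ]
red [284.4 130.8] [  8  28 181] [601.3  99.1  16. ]
yaw 0.0 resid x [0.] origin [574.85 101.17]
blue [574.8 101.2]
yellow [574.8 101.2]
green [574.8 101.2]
white [574.8 101.2]
red [574.8 101.2]
zero [574.8 101.2]
```

```bash
python3 -m handwheel '.06 .05 2 0 0 0;.06 .05 4.5 0 0 0;.06 .05 6.2 0 0 0;.06 .05 6.8 0 0 0;.06 .05 7.2 0 0 0;.06 .05 7.4 0 0 0;.06 .05 7.4 0 0 0'
python3 -m handwheel '0 0 .2 0 0 0;0 0 .4 0 0 0;0 0 .6 0 0 0;0 0 .75 0 0 0;0 0 .85 0 0 0;0 0 .9 0 0 0;0 0 .9 0 0 0'
```

```text
clock: 37.9
eef_pos: [571.7, 54.9, 31.2]
ee_rot: [2.297, 2.143, 0.001]
ft_force: [0.0, -0.3, -1.0]
gripper_width: 43.4
gripper_force: 29.9
clock: 38.78
eef_pos: [571.3, 54.8, 22.0]
ee_rot: [-2.297, -2.143, -0.0]
ft_force: [-1.3, 0.5, 2.5]
gripper_width: 43.1
gripper_force: 29.9
```

```bash
python3 -m handwheel '0 0 0 0 0 0;0 0 0 0 0 0;0 0 0 0 0 0;0 0 0 0 0 0;0 0 0 0 0 0' 8.7
python3 -m handwheel '0 0 -3 0 0 0;0 0 -6 0 0 0;0 0 -8.3 0 0 0;0 0 -8.3 0 0 0'
python3 -c "
from h import *
mv(425.2,-115,105,-.23)"
```

```text
clock: 39.4
eef_pos: [571.4, 54.9, 21.8]
ee_rot: [2.297, 2.144, -0.0]
ft_force: [-0.2, -0.1, 0.0]
gripper_width: 85.9
gripper_force: 0.0
clock: 39.9
eef_pos: [572.4, 54.9, 106.2]
ee_rot: [2.296, 2.143, 0.004]
ft_force: [-0.5, -0.2, -0.8]
gripper_width: 86.8
gripper_force: 0.0
MV [-17.97 -13.52   0.06] [ 0.003 -0.001  0.161] | at [572.4  54.9 106.2] th -0.069 clk 39.9 w 86.8
```

```bash
python3 -m handwheel '-4 -3 0 0 0 .05;-8 -6 0 0 0 .1;-12 -9 0 0 0 .16;-16 -12 0 0 0 .16;-18 -13.5 0 0 0 .16;-18 -13.5 0 0 0 .16;-18 -13.5 0 0 0 .16;-18 -13.5 0 0 0 .16'
python3 look.py r1 red 425.2 -115 1.34
python3 - <<'E'
from h import *
import pickle
im=cv2.imread('pics/r1.png')[:,:,::-1].copy(); c=pickle.load(open('pics/r1.pkl','rb'))
q=dot(im,c,proj(c,[426.2,-110.3,51])[0],51)
m=rgbmask(im,'red')
for r in range(int(q[1])-8,int(q[1])+22,4):
    i=np.flatnonzero(m[r,200:305])+200; print(r,i.min(),i.max(),end='; ')
E
```

```text
clock: 40.9
eef_pos: [425.3, -114.5, 104.7]
ee_rot: [2.458, 1.956, -0.001]
ft_force: [0.1, 0.4, -0.1]
gripper_width: 87.4
gripper_force: 0.0
red (array([ 425.098, -115.735,    1.316]), 0.149, 2458)
dotpx [[252.2 191.2]]
MV [-0.1   0.03  0.47] [-0.     0.001  0.028] | at [ 425.1 -114.7  104.7] th -0.227 clk 40.95 w 86.6
dot [251.9 190.2] [ 11  11 101] [ 426.4 -110.    51. ]
182 225 279; 186 225 279; 190 225 279; 194 225 279; 198 225 278; 202 225 277; 206 225 277; 210 227 276;
```

```bash
python3 -m handwheel '-.1 0 3.5 0 0 0;-.1 0 6.5 0 0 0;-.1 0 8.3 0 0 0;-.1 0 8.7 0 0 0;-.1 0 8.7 0 0 0'
python3 -m handwheel '0 0 0 0 0 0;0 0 0 0 0 0;0 0 0 0 0 0;0 0 0 0 0 0;0 0 0 0 0 0;0 0 0 0 0 0;0 0 0 0 0 0' 3
python3 -m handwheel '0 0 -.4 0 0 0;0 0 -.9 0 0 0;0 0 -1.5 0 0 0;0 0 -1.5 0 0 0'
python3 -c "
from h import *
mv(574.3,101,105,-.069)"
```

```text
clock: 41.58
eef_pos: [424.4, -116.4, 18.0]
ee_rot: [2.46, 1.953, -0.0]
ft_force: [-0.3, -0.7, 0.3]
gripper_width: 86.9
gripper_force: 0.0
clock: 42.45
eef_pos: [424.1, -116.4, 17.9]
ee_rot: [-2.461, -1.953, -0.0]
ft_force: [-0.4, -0.2, 2.4]
gripper_width: 43.2
gripper_force: 30.0
clock: 42.95
eef_pos: [424.4, -116.4, 33.3]
ee_rot: [2.46, 1.953, 0.001]
ft_force: [-0.3, 0.3, -0.6]
gripper_width: 42.9
gripper_force: 30.0
MV [24.57  9.67 -7.15] [ 0.001 -0.    -0.16 ] | at [ 424.4 -116.4   33.3] th -0.229 clk 42.95 w 42.9
```

```bash
python3 -m handwheel '0 0 -1 0 0 0;0 0 -2.5 0 0 0;0 0 -4.5 0 0 0;1.5 .5 -6.5 0 0 -.04;5 2 -7.2 0 0 -.1;9.5 3.5 -7.2 0 0 -.16;14 5.5 -7.2 0 0 -.16;18.5 7.3 -7.2 0 0 -.16;22.5 9 -7.2 0 0 -.16;24.6 9.7 -7.2 0 0 -.16;24.6 9.7 -7.2 0 0 -.16;24.6 9.7 -7.2 0 0 -.16'
python3 -m handwheel '0 0 0 0 0 0;0 0 0 0 0 0'
python3 held.py t9 574.3 101 87
```

```text
clock: 44.45
eef_pos: [573.4, 99.1, 105.0]
ee_rot: [2.299, 2.141, -0.001]
ft_force: [0.3, -1.3, -0.9]
gripper_width: 43.0
gripper_force: 30.0
clock: 44.7
eef_pos: [574.1, 100.3, 105.1]
ee_rot: [-2.298, -2.142, -0.001]
ft_force: [0.3, 0.3, -0.1]
gripper_width: 43.2
gripper_force: 30.0
dot [253.5 236.2] [ 18  17 233] [575.7 106.4 138. ]
centre 575.3776119952176 101.4460260201195
MV [0.04 0.01 0.51] [ 0.    -0.    -0.001] | at [574.2 100.6 105.1] th -0.07 clk 44.75 w 43.1
```

```bash
python3 -m handwheel '.1 .02 2 0 0 0;.1 .02 4.5 0 0 0;.1 .02 6.2 0 0 0;.1 .02 6.8 0 0 0;.1 .02 7.2 0 0 0;.1 .02 7.4 0 0 0;.1 .02 7.4 0 0 0'
python3 -m handwheel '0 0 .2 0 0 0;0 0 .4 0 0 0;0 0 .6 0 0 0;0 0 .75 0 0 0;0 0 .85 0 0 0;0 0 .9 0 0 0;0 0 .9 0 0 0'
```

```text
clock: 45.62
eef_pos: [574.9, 102.2, 31.2]
ee_rot: [2.297, 2.143, 0.001]
ft_force: [-0.1, -0.1, -0.8]
gripper_width: 43.6
gripper_force: 30.0
clock: 46.5
eef_pos: [574.6, 102.0, 22.0]
ee_rot: [-2.297, -2.143, 0.0]
ft_force: [-1.2, -2.9, 3.7]
gripper_width: 43.4
gripper_force: 30.0
```

```bash
python3 -m handwheel '0 0 0 0 0 0;0 0 0 0 0 0;0 0 0 0 0 0;0 0 0 0 0 0;0 0 0 0 0 0' 8.7
python3 -m handwheel '0 0 -3 0 0 0;0 0 -6 0 0 0;-2 0 -10 0 0 0;-6 0 -15 0 0 0;-11 0 -20 0 0 0;-15 0 -25 0 0 0;-15 0 -25 0 0 0;-15 0 -25 0 0 0;-15 0 -25 0 0 0'
python3 - <<'E'
from h import *
import pickle
im,c=grab('wrist'); cv2.imwrite('pics/s1.png',im[:,:,::-1]); pickle.dump(c,open('pics/s1.pkl','wb'))
o=np.array([568.6,9.55]); d=np.array([np.cos(1.501),np.sin(1.501)])
for k,X in dict(zero=-144,blue=-92,yellow=-47,green=2,white=45,red=92).items():
    e=o+d*(X+5); print(k,e.round(1),end=' ')
    try: dot(im,c,proj(c,[e[0],e[1]+1.5,55])[0],55,9)
    except Exception as x: print(x)
print(proj(c,[568,-130,55]),proj(c,[575,115,55]))
h=cv2.cvtColor(im,cv2.COLOR_RGB2HSV)
cv2.imwrite('pics/s1v.png',cv2.resize(im[:300,150:350,::-1],(400,600),interpolation=cv2.INTER_CUBIC))
mv(571,-200,200,-.13)
E
```

```text
clock: 47.12
eef_pos: [574.6, 102.2, 21.8]
ee_rot: [-2.297, -2.144, -0.0]
ft_force: [0.2, 0.5, 0.4]
gripper_width: 86.6
gripper_force: 0.0
clock: 48.25
eef_pos: [563.9, -45.5, 270.2]
ee_rot: [-2.293, -2.145, 0.002]
ft_force: [-0.7, 0.2, -0.0]
gripper_width: 86.7
gripper_force: 0.0
zero [ 558.9 -129.1] dot [253.2 216.2] [10  9 67] [ 559.  -128.8   55. ]
blue [562.5 -77.2] dot [253.4 178.2] [ 8  7 42] [562.9 -76.   55. ]
yellow [565.7 -32.3] dot [252.5 142.5] [ 18  18 324] [564.8 -29.7  55. ]
green [569.1  16.5] dot [254.4 103.1] [ 8  9 58] [570.4  17.7  55. ]
white [572.1  59.4] dot [254.2  65.9] [ 7  7 33] [572.9  59.8  55. ]
red [575.4 106.3] dot [253.9  20.8] [ 9  9 61] [575.8 107.4  55. ]
[[259.96462846 216.66026156]] [[252.75412368  13.28794473]]
MV [-15.36   1.76   7.01] [-0.003  0.     0.063] | at [563.8 -45.6 270.2] th -0.067 clk 48.3 w 86.9
```

View pics/s1v.png

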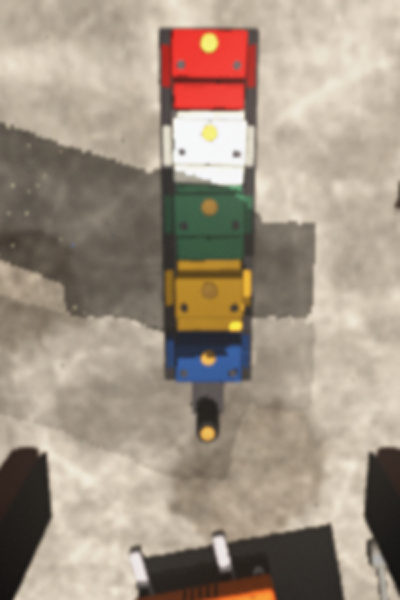

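The survey shows all five blocks standing in the tray in order. Full-frame dots: red (254,21), white (254,66), green (254,103), yellow (254,145), blue (253,178) and zero (253,216). Each is within about 1.2 mm of its place. Now the probe.

```bash
cat >> h.py <<'E'
def pparts():
    return [box(-55,55,-12,12,24,48)]
def pfit(im,c,x0,y0,yaw,z=3.,win=130):
    h=cv2.cvtColor(im,cv2.COLOR_RGB2HSV).astype(int); m=((h[...,0]>3)&(h[...,0]<16)&(h[...,1]>150)&(h[...,2]>60)).astype(np.uint8)
    m=cv2.morphologyEx(m,cv2.MORPH_CLOSE,np.ones((13,13)))
    n,l,st,ce=cv2.connectedComponentsWithStats(m); j=1+int(np.argmax(st[1:,4])); m=(l==j).astype(np.uint8)
    K=2; mb=cv2.resize(m,None,fx=K,fy=K,interpolation=cv2.INTER_NEAREST); B=pparts()[0]
    def cost(p):
        R=Ro.from_euler('z',p[2]).as_matrix(); r=np.zeros_like(mb)
        q=(proj(c,B@R.T+[p[0],p[1],z])+.5)*K-.5
        cv2.fillConvexPoly(r,cv2.convexHull(np.round(q*16).astype(np.int32)),1,shift=4); return (r!=mb).sum()/mb.sum()
    s=[x0,y0,yaw]
    for k in (1,.3):
        r=minimize(cost,s,method='Nelder-Mead',options=dict(initial_simplex=np.array(s)+k*np.array([[0,0,0],[10,0,0],[0,10,0],[0,0,.15]]),xatol=.02,fatol=1e-5)); s=r.x
    print('probe',r.x.round(3),round(r.fun,3),st[j].tolist()); return r.x
E
python3 - <<'E'
from h import *
import pickle
im=cv2.imread('pics/g1.png')[:,:,::-1].copy(); c=pickle.load(open('pics/g1.pkl','rb')); pfit(im,c,571,-297,.12)
im,c=grab('top'); p=pfit(im,c,571,-297,.12)
mv(p[0],p[1],130,p[2]-np.pi/2)
E
```

```text
probe [ 5.47080e+02 -2.77051e+02  1.48000e-01] 0.994 [326, 169, 134, 70, 2285]
probe [ 5.42592e+02 -2.78553e+02  1.45000e-01] 0.122 [352, 157, 18, 44, 489]
MV [-23.35  -0.54  14.05] [-0.002  0.002  1.359] | at [563.9 -45.8 270.4] th -0.067 clk 48.35 w 87.0
```

```bash
python3 -m handwheel '-3 0 0 0 0 .18;-7 0 2 0 0 .36;-11 0 5 0 0 .54;-15 0 8 0 0 .72;-19 0 11 0 0 .9;-23 -.5 14 0 0 1.08;-23.3 -.5 14 0 0 1.26;-23.3 -.5 14 0 0 1.36;-23.3 -.5 14 0 0 1.36;-23.3 -.5 14 0 0 1.36'
python3 - <<'E'
from h import *
import pickle
im=cv2.imread('pics/top0.png')[:,:,::-1].copy(); c=viewer.camera_info('top'); pfit(im,c,571,-297,.12)
im,c=grab('wrist'); cv2.imwrite('pics/p1.png',im[:,:,::-1]); pickle.dump(c,open('pics/p1.pkl','wb'))
p=pfit(im,c,542,-278,.145)
mv(p[0],p[1],100,p[2]-np.pi/2)
h=cv2.cvtColor(im,cv2.COLOR_RGB2HSV); 
m=(h[...,2]<45).astype(np.uint8); n,l,st,ce=cv2.connectedComponentsWithStats(m[:220]); print(st[np.argsort(-st[1:,4])[:3]+1].tolist())
E
```

```text
clock: 49.6
eef_pos: [543.3, -278.9, 131.3]
ee_rot: [-3.133, -0.228, 0.001]
ft_force: [-0.0, -0.0, -0.5]
gripper_width: 86.8
gripper_force: 0.0
probe [ 5.73746e+02 -2.97365e+02  9.60000e-02] 0.146 [360, 145, 16, 44, 478]
probe [ 5.46899e+02 -2.76753e+02  1.43000e-01] 0.324 [236, 117, 31, 122, 2738]
MV [ 0.38 -0.17  3.15] [-0.     0.     0.002] | at [ 543.4 -279.   131.5] th -1.426 clk 49.65 w 87.1
[[80, 130, 32, 21, 390], [227, 166, 10, 44, 371], [284, 167, 22, 30, 360]]
```

Run:
```python
from h import *
import pickle
im=cv2.imread('pics/p1.png')[:,:,::-1].copy(); c=pickle.load(open('pics/p1.pkl','rb'))
h=cv2.cvtColor(im,cv2.COLOR_RGB2HSV)
for X in (543,547):
    R=Ro.from_euler('z',.143).as_matrix(); q=proj(c,pparts()[0]@R.T+[X,-277.5,3]); print(X,q.round(0).tolist())
for u in (240,252,264): print(u,[(r,h[r,u].tolist()) for r in range(98,262,6)])
# bright skids
m=((h[...,1]<45)&(h[...,2]>175)).astype(np.uint8); n,l,st,ce=cv2.connectedComponentsWithStats(m)
for j in range(1,n):
    if 60<st[j,4]<1500 and 60<st[j,1]<280 and 150<ce[j][0]<350: print('bright',st[j].tolist(),ce[j].round(1))
```

```text
543 [[264.0, 233.0], [265.0, 244.0], [240.0, 233.0], [239.0, 244.0], [265.0, 120.0], [266.0, 123.0], [238.0, 120.0], [237.0, 123.0]]
547 [[265.0, 230.0], [266.0, 240.0], [240.0, 229.0], [239.0, 240.0], [266.0, 116.0], [267.0, 118.0], [239.0, 116.0], [238.0, 118.0]]
240 [(98, [13, 46, 66]), (104, [13, 53, 67]), (110, [10, 57, 67]), (116, [11, 72, 60]), (122, [17, 181, 255]), (128, [21, 169, 254]), (134, [11, 198, 219]), (140, [11, 197, 216]), (146, [11, 199, 215]), (152, [11, 200, 213]), (158, [10, 200, 212]), (164, [10, 200, 210]), (170, [10, 197, 154]), (176, [10, 200, 152]), (182, [10, 199, 150]), (188, [10, 198, 147]), (194, [9, 194, 147]), (200, [10, 195, 145]), (206, [9, 191, 144]), (212, [10, 181, 142]), (218, [9, 171, 142]), (224, [9, 165, 142]), (230, [10, 163, 139]), (236, [11, 101, 175]), (242, [19, 31, 229]), (248, [17, 35, 225]), (254, [20, 30, 231]), (260, [21, 25, 237])]
252 [(98, [8, 46, 67]), (104, [10, 57, 67]), (110, [9, 60, 68]), (116, [9, 109, 68]), (122, [19, 173, 254]), (128, [25, 149, 254]), (134, [16, 181, 245]), (140, [11, 197, 230]), (146, [61, 126, 154]), (
[... 565 characters left out ...]
, 251]), (140, [10, 202, 188]), (146, [10, 197, 179]), (152, [9, 183, 196]), (158, [10, 202, 179]), (164, [10, 203, 170]), (170, [9, 197, 140]), (176, [10, 200, 139]), (182, [10, 198, 139]), (188, [9, 196, 138]), (194, [9, 192, 133]), (200, [9, 189, 135]), (206, [9, 188, 133]), (212, [9, 174, 138]), (218, [9, 166, 141]), (224, [10, 149, 151]), (230, [10, 142, 158]), (236, [11, 108, 173]), (242, [17, 35, 227]), (248, [18, 34, 228]), (254, [20, 22, 241]), (260, [21, 13, 250])]
bright [173, 83, 17, 34, 251] [181.9  97.7]
bright [160, 114, 20, 12, 134] [169.8 119.3]
bright [186, 120, 24, 18, 172] [198.3 129. ]
bright [266, 147, 24, 8, 157] [276.7 150. ]
bright [212, 149, 26, 5, 95] [224.5 150.5]
```

```bash
python3 -m handwheel '.25 -.05 4 0 0 0;.25 -.05 8 0 0 0;.25 -.05 10 0 0 0;.25 -.05 10.95 0 0 0;.25 -.05 10.95 0 0 0;.25 -.05 10.95 0 0 0'
python3 -m handwheel '0 0 0 0 0 0;0 0 0 0 0 0;0 0 0 0 0 0;0 0 0 0 0 0;0 0 0 0 0 0;0 0 0 0 0 0;0 0 0 0 0 0;0 0 0 0 0 0;0 0 0 0 0 0;0 0 0 0 0 0' 1
python3 -m handwheel '0 0 -.4 0 0 0;0 0 -.9 0 0 0;0 0 -1.5 0 0 0;0 0 -1.5 0 0 0'
```

```text
clock: 50.4
eef_pos: [546.2, -279.3, 23.5]
ee_rot: [3.133, 0.223, 0.002]
ft_force: [-0.5, -0.2, 1.0]
gripper_width: 86.6
gripper_force: 0.0
clock: 51.65
eef_pos: [545.6, -278.6, 22.3]
ee_rot: [-3.133, -0.223, 0.0]
ft_force: [-0.5, 1.8, 0.8]
gripper_width: 22.5
gripper_force: 30.0
clock: 52.15
eef_pos: [546.0, -279.0, 38.0]
ee_rot: [3.133, 0.223, 0.001]
ft_force: [-0.7, 0.5, -1.2]
gripper_width: 22.7
gripper_force: 30.0
```

```bash
python3 -c "
from h import *
mv(514.1,-126.2,97,-1.64)"
```

```text
MV [ -0.99 -15.57  -5.91] [ 0.    -0.001  0.211] | at [ 546. -279.   38.] th -1.429 clk 52.15 w 22.7
```

```bash
python3 -m handwheel '0 0 -1 0 0 0;0 0 -2.5 0 0 0;0 0 -4.5 0 0 0;0 -1 -6 0 0 .05;-.2 -4 -6 0 0 .12;-.6 -8 -6 0 0 .211;-1 -12 -6 0 0 .211;-1 -15 -6 0 0 .211;-1 -15.6 -6 0 0 .211;-1 -15.6 -6 0 0 .211;-1 -15.6 -6 0 0 .211;-1 -15.6 -6 0 0 .211'
python3 - <<'E'
from h import *
import pickle
im,c=grab('wrist'); cv2.imwrite('pics/z1.png',im[:,:,::-1]); pickle.dump(c,open('pics/z1.pkl','wb'))
mv(514.1,-126.2,97,-1.64)
o=bot.get_obs()
print('zero expected px',proj(c,[559,-129.3,55]),'tip expected px',proj(c,o['eef_pos']+[45*np.cos(.07),-45*np.sin(.07),-19.3]), 'bar front', proj(c,o['eef_pos']+[55,-4,28.7]))
h=cv2.cvtColor(im,cv2.COLOR_RGB2HSV).astype(int)
m=((abs(h[...,0]-21)<8)&(h[...,1]>75)&(h[...,2]>40)).astype(np.uint8); n,l,st,ce=cv2.connectedComponentsWithStats(m)
print([(st[j].tolist(),ce[j].round(1).tolist()) for j in range(1,n) if st[j,4]>25 and st[j,4]<600])
for r in range(100,172,4): print(r,[h[r,u].tolist() for u in range(236,272,4)])
E
```

```text
clock: 53.65
eef_pos: [513.7, -127.0, 97.6]
ee_rot: [3.139, -0.111, 0.001]
ft_force: [-0.5, 0.1, -1.8]
gripper_width: 22.4
gripper_force: 30.0
MV [ 0.04 -0.06  0.05] [ 0.    -0.    -0.002] | at [ 513.6 -126.8   97.5] th -1.642 clk 53.7 w 22.5
zero expected px [[252.59086708 141.90551538]] tip expected px [[253.5349282  148.24458745]] bar front [[253.83276355 145.13883867]]
[([129, 114, 8, 9, 37], [132.5, 117.9]), ([41, 134, 15, 14, 162], [47.9, 140.8]), ([173, 135, 14, 14, 117], [179.3, 141.9]), ([248, 135, 10, 4, 35], [252.9, 136.6]), ([197, 293, 14, 67, 555], [202.3, 326.4]), ([297, 292, 14, 67, 564], [304.6, 325.9]), ([82, 382, 196, 2, 320], [169.0, 382.6])]
100 [[19, 40, 217], [18, 41, 210], [17, 44, 205], [17, 46, 200], [17, 47, 207], [18, 45, 209], [17, 48, 201], [17, 52, 193], [17, 53, 188]]
104 [[17, 43, 207], [17, 47, 207], [17, 47, 201], [16, 47, 200], [17, 46, 210], [17, 45, 213], [17, 48, 200], [17, 49, 199], [17, 51, 189]]
108 [[17, 44, 211], [17, 49, 198], [18, 48, 195], [17, 46, 199], [18, 45, 213], [17, 46, 211], [18, 49, 205], [17, 47, 207], [16, 49, 191]]
112 [[17, 
[... 1412 characters left out ...]
6, 245], [20, 170, 252], [20, 172, 251], [22, 164, 254], [22, 163, 254], [22, 163, 254], [22, 162, 254]]
156 [[15, 187, 244], [11, 194, 227], [11, 196, 226], [12, 193, 231], [23, 162, 254], [23, 161, 254], [23, 160, 254], [23, 160, 254], [23, 160, 254]]
160 [[11, 197, 218], [11, 195, 226], [11, 196, 225], [11, 197, 225], [12, 193, 231], [23, 162, 254], [23, 161, 254], [23, 162, 254], [23, 161, 254]]
164 [[11, 197, 218], [11, 195, 226], [11, 196, 226], [11, 196, 226], [11, 198, 225], [22, 164, 254], [23, 162, 254], [23, 163, 254], [22, 163, 254]]
168 [[11, 198, 218], [11, 196, 226], [11, 197, 226], [11, 197, 225], [11, 198, 225], [11, 198, 225], [20, 170, 253], [23, 163, 254], [22, 164, 254]]
```

```bash
python3 -m handwheel '.04 -.06 .8 0 0 0;.04 -.06 1.5 0 0 0;.04 -.06 2.1 0 0 0;.04 -.06 2.1 0 0 0;.04 -.06 2.1 0 0 0'
python3 -m handwheel '0 0 .1 0 0 0;0 0 .2 0 0 0;0 0 .3 0 0 0;0 0 .3 0 0 0'
python3 -m handwheel '0 0 .1 0 0 0;0 0 .1 0 0 0;0 0 .1 0 0 0'
```

```text
clock: 54.32
eef_pos: [514.2, -125.3, 76.4]
ee_rot: [3.14, -0.109, 0.0]
ft_force: [0.1, -0.1, -1.4]
gripper_width: 22.3
gripper_force: 30.0
clock: 54.82
eef_pos: [513.9, -125.1, 73.4]
ee_rot: [-3.14, 0.109, 0.0]
ft_force: [-1.3, 0.0, 0.7]
gripper_width: 22.5
gripper_force: 30.0
clock: 55.2
eef_pos: [514.1, -125.2, 72.4]
ee_rot: [-3.14, 0.109, 0.0]
ft_force: [-1.6, 0.1, 0.0]
gripper_width: 22.5
gripper_force: 30.0
```

```bash
python3 -m handwheel '0 0 .05 0 0 0;0 0 .05 0 0 0'
python3 - <<'E'
from h import *
F=[]
for i in range(5): viewer.grab_frame('wrist'); o=bot.get_obs(); F.append([*o['ft_force'],o['eef_pos'][2],*(o['moment'])])
print(np.mean(F,0).round(2))
mv(514.1,-126.2,75.5,-1.64)
E
```

```text
clock: 55.45
eef_pos: [514.1, -125.1, 71.8]
ee_rot: [-3.14, 0.109, 0.0]
ft_force: [-1.4, -0.4, 0.5]
gripper_width: 22.5
gripper_force: 30.0
[-1.760e+00  3.600e-01  7.000e-01  7.184e+01  4.000e-02  4.900e-01
 -1.000e-02]
MV [ 0.    0.1  -0.36] [ 0. -0. -0.] | at [ 514.2 -125.2   71.9] th -1.64 clk 55.7 w 22.6
```

```bash
python3 -m handwheel '0 0 -.7 0 0 0;0 0 -1.4 0 0 0;0 -2 -1.4 0 0 0;0 -4 -1.4 0 0 0;0 -5.18 -1.4 0 0 0;0 -5.18 -1.4 0 0 0;0 -5.18 -1 0 0 0;0 -5.18 -.5 0 0 0;0 -5.18 -.3 0 0 0;0 -5.18 -.2 0 0 0;0 -5.18 -.1 0 0 0;0 -5.18 -.1 0 0 0'
cat > f.py <<'E'
import sys
from h import *
F=[]
for i in range(4): viewer.grab_frame('wrist'); o=bot.get_obs(); F.append([*o['ft_force'],*o['eef_pos']])
print(np.mean(F,0).round(2));
E
python3 f.py
```

```text
clock: 57.2
eef_pos: [517.6, -73.7, 72.9]
ee_rot: [3.14, -0.109, -0.0]
ft_force: [-2.0, 0.3, 1.6]
gripper_width: 22.9
gripper_force: 30.0
[ -1.17  -0.59   0.67 517.72 -73.61  72.96]
```

```bash
python3 -m handwheel '0 0 -.7 0 0 0;0 0 -1.4 0 0 0;0 -2 -1.4 0 0 0;0 -3.5 -1.4 0 0 0;0 -4.32 -1.4 0 0 0;0 -4.32 -1.4 0 0 0;0 -4.32 -.9 0 0 0;0 -4.32 -.4 0 0 0;0 -4.32 -.2 0 0 0;0 -4.32 -.1 0 0 0;0 -4.32 0 0 0 0;0 -4.32 0 0 0 0'
python3 f.py
```

```text
clock: 58.9
eef_pos: [520.7, -30.5, 72.9]
ee_rot: [3.14, -0.109, 0.0]
ft_force: [-0.9, -0.6, 0.7]
gripper_width: 22.5
gripper_force: 30.0
[-1.0100e+00  1.8000e-01  6.2000e-01  5.2072e+02 -3.0490e+01  7.2960e+01]
```

```bash
python3 -m handwheel '0 0 -.7 0 0 0;0 0 -1.4 0 0 0;0 -2 -1.4 0 0 0;0 -4 -1.4 0 0 0;.05 -5.1 -1.4 0 0 0;.05 -5.1 -1.4 0 0 0;.05 -5.1 -.9 0 0 0;.05 -5.1 -.4 0 0 0;.05 -5.1 -.2 0 0 0;.05 -5.1 -.1 0 0 0;.05 -5.1 0 0 0 0;.05 -5.1 0 0 0 0'
python3 f.py
```

```text
clock: 60.6
eef_pos: [524.7, 20.3, 72.9]
ee_rot: [3.14, -0.109, -0.0]
ft_force: [-0.7, 0.2, 0.1]
gripper_width: 22.4
gripper_force: 30.0
[-1.1300e+00 -5.0000e-01  6.6000e-01  5.2475e+02  2.0340e+01  7.2960e+01]
```

```bash
python3 -m handwheel '0 0 -.7 0 0 0;0 0 -1.4 0 0 0;0 -2 -1.4 0 0 0;0 -3.5 -1.4 0 0 0;0 -4.24 -1.4 0 0 0;0 -4.24 -1.4 0 0 0;0 -4.24 -.9 0 0 0;0 -4.24 -.4 0 0 0;0 -4.24 -.2 0 0 0;0 -4.24 -.1 0 0 0;0 -4.24 0 0 0 0;0 -4.24 0 0 0 0'
python3 f.py
```

```text
clock: 62.3
eef_pos: [527.6, 62.6, 72.9]
ee_rot: [3.14, -0.109, -0.0]
ft_force: [-1.1, -0.4, 0.8]
gripper_width: 22.7
gripper_force: 30.0
[ -1.5   -0.76   0.64 527.67  62.66  72.96]
```

```bash
python3 -m handwheel '0 0 -.7 0 0 0;0 0 -1.4 0 0 0;0 -2 -1.4 0 0 0;0 -3.5 -1.4 0 0 0;0 -4.76 -1.4 0 0 0;0 -4.76 -1.4 0 0 0;0 -4.76 -.9 0 0 0;0 -4.76 -.4 0 0 0;0 -4.76 -.2 0 0 0;0 -4.76 -.1 0 0 0;0 -4.76 0 0 0 0;0 -4.76 0 0 0 0'
python3 f.py
python3 -m handwheel '0 0 -1 0 0 0;0 0 -2.5 0 0 0;0 0 -4 0 0 0;0 0 -4 0 0 0'
python3 - <<'E'
from h import *
# mat pose from the first top picture: dark pixels near the home
im,c=grab('top'); cv2.imwrite('pics/top9.png',im[:,:,::-1])
g=cv2.cvtColor(im,cv2.COLOR_RGB2GRAY); m=(g<50).astype(np.uint8)
n,l,st,ce=cv2.connectedComponentsWithStats(m)
u=proj(c,[573,-291,3])[0]; print(u)
for j in range(1,n):
    if st[j,4]>300 and np.hypot(*(ce[j]-u))<40:
        q=np.argwhere(l==j)[:,::-1].astype(float); W=np.array([back(c,p,3)[:2] for p in q]).astype(np.float32); print(st[j].tolist(),cv2.minAreaRect(W))
mv(573,-292,110,-1.47)
E
```

```text
clock: 64.0
eef_pos: [530.9, 110.1, 72.9]
ee_rot: [-3.14, 0.109, 0.0]
ft_force: [-1.4, -0.9, 0.9]
gripper_width: 22.7
gripper_force: 30.0
[-1.0300e+00 -2.3000e-01  9.9000e-01  5.3098e+02  1.1020e+02  7.2960e+01]
clock: 64.7
eef_pos: [531.9, 110.5, 114.4]
ee_rot: [-3.138, 0.108, -0.004]
ft_force: [-0.3, -0.2, -1.0]
gripper_width: 22.3
gripper_force: 30.0
[361.77612978 170.63857235]
MV [ 6.92 39.88  0.32] [-0.001 -0.001 -0.17 ] | at [531.4 110.6 113.6] th -1.64 clk 64.75 w 22.4
```

Run:
```python
from h import *
im=cv2.imread('pics/top9.png')[:,:,::-1].copy(); c=viewer.camera_info('top')
g=cv2.cvtColor(im,cv2.COLOR_RGB2GRAY); print(g[120:220:7,330:400:6])
for T in (45,60,80):
    m=np.zeros_like(g); m[130:215,325:400]=(g[130:215,325:400]<T)
    n,l,st,ce=cv2.connectedComponentsWithStats(m); j=1+int(np.argmax(st[1:,4]))
    q=np.argwhere(l==j)[:,::-1]; W=np.array([back(c,p,3)[:2] for p in q],np.float32); print(T,st[j].tolist(),cv2.minAreaRect(W),W.mean(0))
```

```text
[[ 89  98 124  92 192 195 197 212  35 183 213  95]
 [203 130 169 104 187 212 193 189 197 194 195  92]
 [197 217 212 213 203 188 187 182 187 195 188  93]
 [220 218 208 211 136  83  53 152 187 207 216  93]
 [166 201  53  55  54  55  53  54 180 205 213  93]
 [162 181  65  54  54  53  56  51 166 192 214  96]
 [167 166 166  56  54  54  51  56 193 198 203  92]
 [154 176 157  52  51  56  54  51 176 188 198 114]
 [173 151 156  55  56  52  56  56  93 200 197 162]
 [140 144 185  54  54  55  57  52  51 191 220 176]
 [166 193 187  84  54  52  52  49  58 174 188 187]
 [194 198 198 198  52  53  53  53  54 181 210 185]
 [206 218 188 216 213 212 205 195 178 191 202 185]
 [202 208 191 215 211 212 218 196 190 192 201 209]
 [188 200 205 220 207 213 214 204 216 221 219 215]]Traceback (most recent call last):
  File "<stdin>", line 6, in <module>
    return _wrapfunc(a, 'argmax', axis=axis, out=out, **kwds)
    return bound(*args, **kwds)
ValueError: attempt to get argmax of an empty sequence
```

Run:
```python
from h import *
im=cv2.imread('pics/top9.png')[:,:,::-1].copy(); c=viewer.camera_info('top')
g=cv2.cvtColor(im,cv2.COLOR_RGB2GRAY)
for T in (70,100):
    m=np.zeros_like(g); m[130:215,325:388]=(g[130:215,325:388]<T)
    n,l,st,ce=cv2.connectedComponentsWithStats(m); j=1+int(np.argmax(st[1:,4]))
    q=np.argwhere(l==j)[:,::-1]; W=np.array([back(c,p,3)[:2] for p in q],np.float32); W0=W-W.mean(0); d=np.linalg.svd(W0,full_matrices=False)[2][0]
    print(T,st[j].tolist(),cv2.minAreaRect(W),W.mean(0),np.arctan(d[1]/d[0]))
p0=cv2.imread('pics/top0.png')[:,:,::-1].copy(); x,y,w=574,-297,.15; pfit(p0,c,x,y,w)
```

```text
70 [341, 141, 41, 61, 1843] ((573.0181274414062, -287.7945556640625), (157.12355041503906, 81.80435943603516), 8.025717735290527) [ 572.2048  -288.13104] 0.14486545
100 [340, 140, 43, 63, 1907] ((573.509521484375, -288.21844482421875), (158.46324157714844, 83.75694274902344), 8.012858390808105) [ 572.73413 -288.52542] 0.1412197
probe [ 5.75084e+02 -2.97643e+02  9.20000e-02] 0.147 [360, 145, 16, 44, 478]
```

```bash
python3 -m handwheel '0 2 -1 0 0 0;0 6 -2.6 0 0 0;0 11 -2.6 0 0 0;0 16 -2.6 0 0 0;0 21 -2.6 0 0 0;0 26 -2.6 0 0 -.05;0 31 -2.6 0 0 -.12;-.4 35.5 -2.6 0 0 -.212;-.4 38.5 -2.6 0 0 -.212;-.4 40 -2.6 0 0 -.212;-.4 40 -2.6 0 0 -.212;-.4 40 -2.6 0 0 -.212'
python3 -m handwheel '0 0 0 0 0 0;0 0 0 0 0 0'
python3 - <<'E'
from h import *
import pickle
im,c=grab('wrist'); cv2.imwrite('pics/m1.png',im[:,:,::-1]); pickle.dump(c,open('pics/m1.pkl','wb'))
q0=proj(c,[[573,-288,3]])[0]; R=Ro.from_euler('z',.143).as_matrix(); print(proj(c,box(-80,80,-42,42,3,3.01)@R.T+[575,-287,0])[::2].round(0).tolist())
h=cv2.cvtColor(im,cv2.COLOR_RGB2HSV); V=h[...,2]
for T in (60,80):
    m=(V<T).astype(np.uint8); m[225:]=0
    n,l,st,ce=cv2.connectedComponentsWithStats(m); o=np.argsort(-st[1:,4])[:4]+1; print([(st[j].tolist()) for j in o])
    j=min(o,key=lambda j:np.hypot(*(ce[j]-[253,120]))); W=np.array([back(c,p[::-1],3)[:2] for p in np.argwhere(l==j)],np.float32); print(T,cv2.minAreaRect(W))
mv(575,-287,60,-1.428)
E
```

```text
clock: 66.25
eef_pos: [499.5, -287.3, 138.5]
ee_rot: [-3.133, -0.226, 0.001]
ft_force: [0.1, 0.2, -1.5]
gripper_width: 22.5
gripper_force: 30.0
clock: 66.5
eef_pos: [499.7, -287.5, 138.7]
ee_rot: [-3.133, -0.227, 0.0]
ft_force: [-0.4, -0.3, -1.9]
gripper_width: 22.6
gripper_force: 30.0
[[304.0, 176.0], [223.0, 176.0], [312.0, 3.0], [218.0, 3.0]]
[[31, 51, 29, 54, 1427], [248, 42, 36, 60, 1031], [223, 120, 38, 53, 711], [75, 80, 32, 18, 432]]
60 ((523.4754638671875, -272.06591796875), (52.796817779541016, 36.806854248046875), 8.262449264526367)
[[220, 3, 92, 172, 13060], [29, 50, 33, 57, 1607], [64, 51, 44, 48, 740], [64, 94, 8, 19, 116]]
80 ((576.809326171875, -287.9448547363281), (157.58326721191406, 84.48138427734375), 7.819149971008301)
MV [7.47 1.01 7.87] [-0.     0.     0.001] | at [ 499.6 -287.7  138.7] th -1.427 clk 66.55 w 22.3
```

```bash
python3 -m handwheel '2 .3 1 0 0 0;4.5 .6 3 0 0 0;7 1 5 0 0 0;7.37 1.04 7 0 0 0;7.37 1.04 8.5 0 0 0;7.37 1.04 9.8 0 0 0;7.37 1.04 10.6 0 0 0;7.37 1.04 11 0 0 0;7.37 1.04 11 0 0 0'
python3 -m handwheel '0 0 .2 0 0 0;0 0 .35 0 0 0;0 0 .5 0 0 0;0 0 .58 0 0 0;0 0 .63 0 0 0;0 0 .63 0 0 0'
```

```text
clock: 67.68
eef_pos: [573.8, -288.3, 29.0]
ee_rot: [-3.134, -0.224, -0.001]
ft_force: [-0.1, 0.4, -0.6]
gripper_width: 22.7
gripper_force: 30.0
clock: 68.42
eef_pos: [573.7, -288.3, 22.5]
ee_rot: [-3.134, -0.224, 0.0]
ft_force: [0.5, 0.2, -1.5]
gripper_width: 22.4
gripper_force: 30.0
```

```bash
python3 -m handwheel '0 0 .03 0 0 0;0 0 .05 0 0 0;0 0 .05 0 0 0'
python3 -m handwheel '0 0 .05 0 0 0;0 0 .05 0 0 0;0 0 .05 0 0 0;0 0 .05 0 0 0;0 0 .05 0 0 0;0 0 .05 0 0 0;0 0 .05 0 0 0' 8.7
python3 -m handwheel '0 0 -2 0 0 0;0 0 -5 0 0 0;0 0 -8 0 0 0;0 0 -11 0 0 0;0 0 -14 0 0 0;0 0 -14 0 0 0;0 0 -14 0 0 0'
python3 - <<'E'
from h import *
import pickle
im,c=grab('wrist'); cv2.imwrite('pics/e1.png',im[:,:,::-1]); pfit(im,c,574,-288,.14)
T,ct=grab('top'); cv2.imwrite('pics/top10.png',T[:,:,::-1]); pfit(T,ct,572,-288,.14)
for k,y in dict(blue=-82.4,yellow=-38,green=12,white=54.4,red=101.5).items(): 
    try:
        r=fit(T,ct,k,566+.07*(y-10),y-2,z=4,yaw=1.5,win=14); print(k,r)
    except Exception as e: print(k,e)
E
```

```text
clock: 68.8
eef_pos: [573.9, -288.4, 22.3]
ee_rot: [3.134, 0.224, 0.001]
ft_force: [-1.0, 0.4, 1.5]
gripper_width: 22.3
gripper_force: 30.0
clock: 69.68
eef_pos: [573.8, -288.3, 21.6]
ee_rot: [3.134, 0.224, 0.0]
ft_force: [0.0, 0.4, 0.1]
gripper_width: 86.3
gripper_force: 0.0
clock: 70.55
eef_pos: [573.6, -288.1, 161.7]
ee_rot: [-3.133, -0.224, -0.0]
ft_force: [-0.3, 0.6, -0.9]
gripper_width: 86.9
gripper_force: 0.0
probe [ 5.74697e+02 -2.87903e+02  1.33000e-01] 0.202 [240, 117, 28, 111, 2488]
probe [ 5.72729e+02 -2.90736e+02  1.03000e-01] 0.621 [358, 157, 16, 33, 338]
blue None
yellow None
green None
white None
red (array([597.442,  40.093,   3.31 ]), 1.0, 21)
```

```bash
python3 -m handwheel '0 0 -5 0 0 0;0 -3 -10 0 0 -.18;0 -8 -11 0 0 -.36;0 -13 -11 0 0 -.54;2 -18 -11 0 0 -.72;2.5 -22 -11 0 0 -.9;2.5 -24 -11 0 0 -1.08;2.5 -24 -11 0 0 -1.26;2.5 -24 -11 0 0 -1.36;2.5 -24 -11 0 0 -1.36;2.5 -24 -11 0 0 -1.36'
python3 - <<'E'
from h import *
im,c=grab('wrist'); print(bot.get_obs()['eef_pos'].round(1),bot.get_obs()['clock'])
for k,e in dict(zero=(559,-129),blue=(562.9,-76),yellow=(566,-33),green=(570,17),white=(572.9,60),red=(575.8,107)).items():
    try: print(k,end=' '); dot(im,c,proj(c,[*e,55])[0],55,7)
    except Exception as x: print(x)
E
```

```text
clock: 72.03
eef_pos: [564.1, -47.4, 271.2]
ee_rot: [-2.298, -2.141, 0.001]
ft_force: [0.0, 1.0, 0.4]
gripper_width: 87.1
gripper_force: 0.0
[564.2 -47.3 271.2] 72.075
zero dot [252.9 214.8] [ 9  9 69] [ 559. -129.   55.]
blue dot [253.  176.8] [ 7  7 41] [563.  -76.3  55. ]
yellow dot [251.5 142.5] [ 14  14 196] [564.3 -31.8  55. ]
green dot [253.4 101.2] [ 8  9 56] [570.2  18.   55. ]
white dot [253.1  64.4] [ 7  8 31] [572.8  59.6  55. ]
red dot [252.9  19. ] [ 9 10 63] [576.  107.4  55. ]
```

The blocks haven't moved, so I'm handing the job in.

```bash
python3 -c "
from plant import workorder
print(workorder.finish_job())"
```

```text
the job is handed in; nothing more can be done
None
```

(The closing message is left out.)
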